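# Clamp glued plane bodies in the crank press and set the timer

## Task

Clamp all the glued-up wooden plane bodies on the bench for setting: lift the press lid up and back until it rests on its stop, then stand every plane body upright in the case in a row, lengthwise across it, between jaw and fence. Next swing the folding crank handle out upright and crank clockwise until the sprung jaw squeezes the row firmly against the fence (its face pushed back about half its 8 mm travel or more), and fold the handle back flat. Last, click the timer knob clockwise round to its fourth mark past the zero mark, leaving the lid open and the other tools alone.

Things in the scene. Friction and masses are not known exactly. Their poses are not given: they have to be found in the camera images.
- press_in (a point): Centre of the inside floor of the fixed press's plywood case, 8 mm above the bench; pose varies. x: across the case to the lid hinge side, y: from jaw to fence, z up. Inside 136 mm (x) by 216 mm (y), walls 8 mm thick, top 42 mm above this floor. Fence's inner face at y +108 mm; wooden jaw face (130 mm wide, 34 tall) has its front at y -72 mm when fully back. Hinge line: x +76, 43 mm up.
- jaw (a joint): Travel of the jaw carriage towards the fence, m, 0 = fully back, most 0.175. It is screwed by the crank: 30 mm per full crank turn (4.775 mm per rad), starts up to 6 mm out, and stays where it is put.
- jaw_face (a joint): How far the sprung wooden jaw face is pushed back into the carriage, m: 0 = free, 0.008 = fully compressed; the spring is 4 N per mm. Pushing loose work along takes up to about 3 mm; more means the row is squeezed between jaw and fence.
- lid_bar (a point): Middle of the lid's round steel pull bar: 12 mm thick, 100 mm long along y, 85 mm above the bench when shut, then 192 mm from the hinge line horizontally and 34 mm above it, its centre line 40 mm off the case's front (-x) wall, so fingers pass down on both sides of it. Fixed to the lid and turns with it.
- lid (a joint): Lid angle, rad: 0 shut, grows as the bar is lifted up and over, stop at 1.75 (leaning back past upright). 0.35 kg, 152 x 232 x 40 mm, turns easily; let go below about 1.2 it falls shut, past about 1.5 it falls back on its stop. The hinge line runs along the press's y.
- crank_axis (a point): Point on the upright axis of the crank, 100 mm above the bench. The crank stands on a metal gearbox (140 x 140 mm, top 60 mm above the bench) against the -y side of the case, at x -20, y -200 mm from press_in.
- handle_pivot (a point): Hinge of the folding handle at the end of the crank arm, 55 mm from the crank axis, 102 mm above the bench. The direction from crank_axis to here is the way the arm points. The hinge line is level and at right angles to the arm.
- handle_grip (a point): Point on the centre line of the handle's black barrel, 62 mm from its hinge. Barrel 22 mm thick, from 12 to 88 mm from the hinge, spins freely on its own axis. Folded, it lies level over the 14 mm wide arm, pointing back across the crank axis, 102 mm above the bench and 31 mm clear of the gearbox, so fingers pass down on both sides; swung out, it stands straight up at the arm's end.
- handle (a joint): Handle fold angle, rad: 0 folded flat, 1.571 (stop) upright. A friction hinge (0.09 N m): it stays where it is left.
- crank (a joint): Crank angle, rad, grows clockwise seen from above, which drives the jaw towards the fence. Friction about 0.25 N m. It stays where it is left. It starts between 0 and 1.2.
- dial_grip (a point): Middle of the grip bar of the timer's black knob, on its upright axis, 75 mm above the bench. The bar is 58 mm long (its x axis), 16 mm thick (y), 34 mm tall and its top is 89 mm above the bench. The timer is a grey box 130 x 110 x 42 mm, fixed; its pose varies. A white line marks the pointing end of the bar (-x of this point).
- dial (a joint): Knob angle, rad, grows clockwise seen from above. Click stops with black marks every 0.349 rad (20 degrees), 0 being the long zero mark; the snap takes about 0.06 N m. Starts on click 0 or 1; the fourth mark past zero is at 1.396. End stops just before 0 and at 2.2.
- plane1_mid (a point): A laminated wooden hand-plane body, 110 mm long (x) by 38 mm wide (y), base 34 mm tall, with a hump on top at its middle, 50 mm long, 22 mm wide, 36 mm tall (70 mm tall in all); about 0.22 kg. Point at its centre, 35 mm above its underside. Both ends are alike. May be absent (None).
- plane2_mid (a point): A laminated wooden hand-plane body, 110 mm long (x) by 38 mm wide (y), base 34 mm tall, with a hump on top at its middle, 50 mm long, 22 mm wide, 36 mm tall (70 mm tall in all); about 0.22 kg. Point at its centre, 35 mm above its underside. Both ends are alike. May be absent (None).
- plane3_mid (a point): A laminated wooden hand-plane body, 110 mm long (x) by 38 mm wide (y), base 34 mm tall, with a hump on top at its middle, 50 mm long, 22 mm wide, 36 mm tall (70 mm tall in all); about 0.22 kg. Point at its centre, 35 mm above its underside. Both ends are alike. May be absent (None).
- plane4_mid (a point): A laminated wooden hand-plane body, 110 mm long (x) by 38 mm wide (y), base 34 mm tall, with a hump on top at its middle, 50 mm long, 22 mm wide, 36 mm tall (70 mm tall in all); about 0.22 kg. Point at its centre, 35 mm above its underside. Both ends are alike. May be absent (None).
- drill: Bystander, leave alone: cordless drill lying on its side, about 190 x 190 x 68 mm; origin on its underside
- pliers: Bystander, leave alone: red-handled pliers, 160 mm long; origin on its underside
- tape: Bystander, leave alone: tape measure, 70 x 36 x 62 mm; origin on its underside
- rule: Bystander, leave alone: steel rule, 300 x 28 x 3 mm, lying flat; origin on its underside
- trysquare: Bystander, leave alone: try square, 160 x 110 mm, lying flat; origin on its underside
- mallet: Bystander, leave alone: hammer-shaped wooden mallet, 280 mm long, lying; origin on its underside
- glue: Bystander, leave alone: glue bottle, 60 mm across, 160 mm tall; origin on its underside
- sandblock: Bystander, leave alone: cork sanding block, 120 x 70 x 28 mm; origin on its underside

How it is judged:
On the way, in this order (a step that is already met when the one before it is completed fails the run):
1. the lid is open on its stop (value of joint lid above 1.66 rad), for 0.2 s.
2. every plane body stands upright in the case, lengthwise across it (x of plane1_mid in the frame of press_in between -0.02 and 0.02 m and y of plane1_mid in the frame of press_in between -0.09 and 0.11 m and z of plane1_mid in the frame of press_in between 0.027 and 0.043 m and angle between each of plane1_mid, plane2_mid, plane3_mid, plane4_mid's own z axis and vertical below 0.12 rad and angle between the x axis of each of plane1_mid, plane2_mid, plane3_mid, plane4_mid and the x axis of press_in, either way round below 0.35 rad and x of plane2_mid in the frame of press_in between -0.02 and 0.02 m and y of plane2_mid in the frame of press_in between -0.09 and 0.11 m and z of plane2_mid in the frame of press_in between 0.027 and 0.043 m and x of plane3_mid in the frame of press_in between -0.02 and 0.02 m and y of plane3_mid in the frame of press_in between -0.09 and 0.11 m and z of plane3_mid in the frame of press_in between 0.027 and 0.043 m and x of plane4_mid in the frame of press_in between -0.02 and 0.02 m and y of plane4_mid in the frame of press_in between -0.09 and 0.11 m and z of plane4_mid in the frame of press_in between 0.027 and 0.043 m), for 0.2 s.
3. the crank handle is swung out upright, before cranking (value of joint handle above 1.4 rad and value of joint jaw below 0.02 m), for 0.2 s.
4. cranked until the jaw face is pushed back at least 3.5 mm by the row, with the handle out (value of joint jaw_face above 0.0035 m and value of joint handle above 1.2 rad), for 0.3 s.
5. the handle is folded back flat, the row still clamped (value of joint handle below 0.12 rad and value of joint jaw_face above 0.0035 m), for 0.2 s.
6. the timer knob stands on its fourth mark past zero (value of joint dial between 1.27626 and 1.51626 rad), for 0.3 s.
At the end, for the whole second after the job is handed in: Lid on its stop (>1.66 rad); every plane body upright (<0.12 rad) on the case floor, within 20 mm of mid-line, square within 0.08 rad; jaw face pushed back >3.5 mm; handle folded (<0.12 rad); knob within 0.12 rad of click 4 (all of step 5 and all of step 6 and value of joint lid above 1.66 rad and x of plane1_mid in the frame of press_in between -0.02 and 0.02 m and y of plane1_mid in the frame of press_in between -0.09 and 0.11 m and z of plane1_mid in the frame of press_in between 0.027 and 0.043 m and angle between each of plane1_mid, plane2_mid, plane3_mid, plane4_mid's own z axis and vertical below 0.12 rad and angle between the x axis of each of plane1_mid, plane2_mid, plane3_mid, plane4_mid and the x axis of press_in, either way round below 0.08 rad and x of plane2_mid in the frame of press_in between -0.02 and 0.02 m and y of plane2_mid in the frame of press_in between -0.09 and 0.11 m and z of plane2_mid in the frame of press_in between 0.027 and 0.043 m and x of plane3_mid in the frame of press_in between -0.02 and 0.02 m and y of plane3_mid in the frame of press_in between -0.09 and 0.11 m and z of plane3_mid in the frame of press_in between 0.027 and 0.043 m and x of plane4_mid in the frame of press_in between -0.02 and 0.02 m and y of plane4_mid in the frame of press_in between -0.09 and 0.11 m and z of plane4_mid in the frame of press_in between 0.027 and 0.043 m); the robot touches nothing.
It fails at once if a bystander is pushed more than 40 mm from its place (distance of any of drill, pliers, tape, rule, trysquare, mallet, glue, sandblock from where it was at the start of the episode above 0.04 m).
Of plane1, plane2, plane3, plane4 only 2 to 4 are there at a start; the rules pass over those that are not, and their reading is None.
At some moment in a run one of plane1, plane2, plane3, plane4 may be knocked a few centimetres aside while the robot is not near it.
Once in a run the grip may slacken for a moment while it holds something.
It also fails if it takes over 208 s, if anything falls off the work surface, if the arm or the gripper's body presses on something with over 40 N, if the wrist force passes 120 N, or if a joint passes its speed limit or range.

## Robot

A 6-joint arm with a two-finger parallel gripper is mounted at the origin on the work surface. World frame = base frame: x ahead of the robot, y to its left, z up, the work surface at z = 0. Lengths are in m, angles in rad, forces in N, time in s.
With the tool pointing down it reaches from about 0.425 to 0.925 m from the base axis. Payload 12.5 kg.
Tool frame: the origin (TCP) lies at the very end of the fingers, on their centre line; the grasp point (between the pads) lies 19 mm behind it; z points along the fingers, y is the direction in which the jaws open and shut (so a half turn about z gives the same grasp; the last joint's range is limited). The gripper opens to 85 mm and grips with 20 to 120 N. Pads are 22 mm wide; open, the fingers measure 114 mm over their backs; the gripper's body (76 mm by 85 mm) begins 54 mm behind the grasp point. The pads swing forward as they close: fully open they stand 13 mm farther back than shut.
Start: joints at [1.1, 0.491, 1.559, -0, 1.092, -0.106], TCP at [0.223, 0.584, 0.231] pointing down, gripper open.
Joint ranges: [-3.1, 3.1], [-0.84, 2.19], [0.05, 2.79], [-1.13, 4.28], [0.06, 2.93], [-2.69, 2.69]. Speed limits (rad/s): [2.22, 2.22, 2.79, 3.14, 3.14, 3.14].

## Interface

Orientations are given as a unit quaternion [w, x, y, z].
In Python, from cell import readout, viewer, manip gives the robot as it stands.
- The arm moves only by the tool play_rows, never from a script. Its argument "targets" is a list of rows, each a list of 3 entries, a list of its own where there are three numbers: the turn, a rotation vector about the world's x, y, z in degrees, then the shift along the world's x, y, z in cm, then the finger opening in cm, from 0 to 8.54. In form: [[[ax, ay, az], [dx, dy, dz], claw], ...]. A call has 1 to 12 rows; each row shifts and turns the commanded pose from where the row before left it; what a row does not reach is not made up. A row lasts 1/8 s, in which the tool goes at most 62.5 mm and 10.7 degrees, less where a joint would pass 70% of its speed; a pose out of reach is approached as far as the arm can. A call is refused whole if a number of a shift passes 6.25 or a number of a turn 10.7, either way. A call with a gripper value outside its range is refused whole. The fingers move at their own pace and stop on an object; the grip force is fixed at half the most. Time passes only in rows, so rows that do not move let the fingers close. It gives the time, the measured TCP pose, the force and the opening at its end, in the units of the state.
- readout.state(): the state, without advancing time (a new reading comes with each control period).
- viewer.snapshot(name): name is "side" or "top"; returns (picture, depth): 480x640x3 uint8, red, green, blue; 480x640 float32, m along the optical axis (not along the pixel's ray), 0 where there is no reading.
- viewer.camera_info(name): a dict with "mtx" (3x3 intrinsics, pixels), "world_from_camera" (4x4, takes a point from camera to world coordinates). Camera axes: x right, y up, looking along -z (the intrinsics and any distortion apply to the point x, -y, -z); pixel columns grow to the right and rows downward; lengths in m; the calibration is good to about 2 mm. A picture is of the moment at which its call begins. camera_info takes no time and is no camera call.
- manip.job_done(): hands the job in, once; it reports no verdict.
The state is a dict: "time": time; "q": joint angles; "qvel": joint speeds; "joint_efforts": joint torques, N m; "eef_pos": TCP position; "tcp_rot": TCP orientation; "contact_force": force on the tool from outside, world axes, zero at the start; "moment": the same for the moment, N m; "width": finger opening in m.
Only numpy, scipy, OpenCV 4.12 (cv2) and the standard library are available. Lean on these libraries where they do the work, as an engineer would, in place of code of your own. Each camera call takes 0.05 s, during which the arm holds its last target. There are 200 camera calls.

## Working session

There is one attempt and no reset: what is moved stays moved. The work goes in short steps, Python scripts to look and compute and a tool call to move; the robot and the scene stay as the last step left them, time stands still between calls to the robot, and variables do not carry over. Pictures are saved under pics/ and viewed, about 12 in all and at most 16, crops included, and the job is handed in when it is done.

Besides the shell and the picture viewer there is one more tool, called after "Call:" by a JSON object that holds its "op" and its "data", one argument or row to a line. play_rows: Moves the arm, as the interface text tells. Its arguments: {"type":"object","properties":{"targets":{"type":"array"}},"required":["targets"]}

```bash
mkdir -p pics; ls; cat > h.py <<'E'
import numpy as np, cv2
from cell import readout, viewer, manip
def snap(n,f=None):
    p,d=viewer.snapshot(n)
    if f: cv2.imwrite(f'pics/{f}.png',cv2.cvtColor(p,cv2.COLOR_RGB2BGR)); np.save(f'pics/{f}.npy',d)
    return p,d
def world(n,d):
    ci=viewer.camera_info(n);K=np.array(ci['mtx']);T=np.array(ci['world_from_camera'])
    v,u=np.mgrid[0:480,0:640]
    P=np.stack([(u-K[0,2])/K[0,0]*d,-(v-K[1,2])/K[1,1]*d,-d],-1)
    return P@T[:3,:3].T+T[:3,3]
def st():
    s=readout.state()
    for k in ('time','eef_pos','tcp_rot','contact_force','width','q'): print(k,np.round(s[k],4))
E
python3 - <<'E'
from h import *
for n in('top','side'):
    p,d=snap(n,n+'1'); W=world(n,d); print(n,viewer.camera_info(n)); print((d==0).mean()); print(np.round(W[::80,::80],2).tolist())
st()
E
```

```text
pics
top {'mtx': array([[464.24882899,   0.        , 317.09434919],
       [  0.        , 464.24882899, 236.43962577],
       [  0.        ,   0.        ,   1.        ]]), 'world_from_camera': array([[ 0.01332741,  0.98897003, -0.14751497,  0.33965802],
       [-0.99980982,  0.01528081,  0.01211666,  0.02495369],
       [ 0.01423716,  0.14732543,  0.9889856 ,  1.45207023],
       [ 0.        ,  0.        ,  0.        ,  1.        ]])}
0.004176432291666666
[[[1.87, 1.65, -0.75], [1.88, 1.24, -0.76], [1.89, 0.83, -0.75], [1.9, 0.41, -0.76], [1.92, -0.0, -0.76], [1.92, -0.42, -0.76], [1.92, -0.83, -0.74], [1.94, -1.26, -0.76]], [[1.43, 1.59, -0.75], [1.44, 1.19, -0.74], [1.45, 0.8, -0.75], [1.46, 0.4, -0.75], [1.47, -0.01, -0.76], [1.48, -0.41, -0.76], [1.48, -0.81, -0.74], [1.49, -1.23, -0.75]], [[1.02, 1.55, -0.75], [0.79, 0.77, -0.0], [0.8, 0.52, -0.0], [0.8, 0.26, 0.01], [0.81, 0.0, 0.0], [0.81, -0.26, -0.0], [0.82, -0.52, -0.01], [0.82, -0.78, 0.01]], [[0.56, 1.15, -0.23], [0.53, 0.72, 0.06], [0.54, 0.5, 0.0], [0.54, 0.25, -0.0], [0.53, -0.0, 0.09], [0.54, -0.24, 0.06], [0.55, -0.5
[... 1297 characters left out ...]
0.26]], [[-0.1, 0.11, 0.33], [-0.01, 0.49, -0.0], [0.2, 0.35, 0.0], [0.41, 0.21, -0.0], [0.55, -0.01, 0.09], [0.81, -0.06, 0.0], [1.78, 0.29, -0.75], [2.02, 0.0, -0.65]], [[-0.15, 0.01, 0.23], [-0.03, -0.07, 0.22], [0.11, 0.03, 0.02], [0.28, -0.07, 0.0], [0.45, -0.18, 0.0], [0.61, -0.29, 0.0], [0.78, -0.4, 0.0], [0.95, -0.5, -0.0]], [[-0.54, 0.69, -0.75], [-0.11, -0.07, 0.0], [0.04, -0.17, 0.0], [0.19, -0.26, -0.0], [0.33, -0.36, 0.0], [0.46, -0.46, 0.04], [0.62, -0.54, 0.0], [0.76, -0.64, 0.0]]]
time 0.1
eef_pos [0.2228 0.5837 0.2308]
tcp_rot [-2.000e-04  1.814e-01  9.834e-01 -5.000e-04]
contact_force [ 0.1154 -0.4252  0.5261]
width 0.0854
q [ 1.1004  0.4915  1.5594  0.      1.0918 -0.1057]
```

View pics/top1.png

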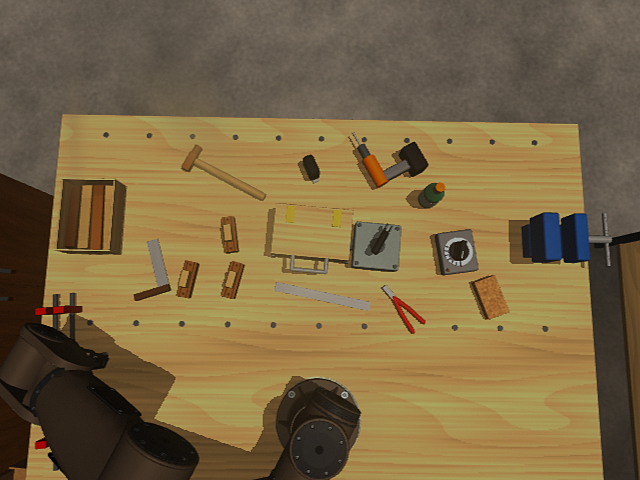

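View pics/side1.png

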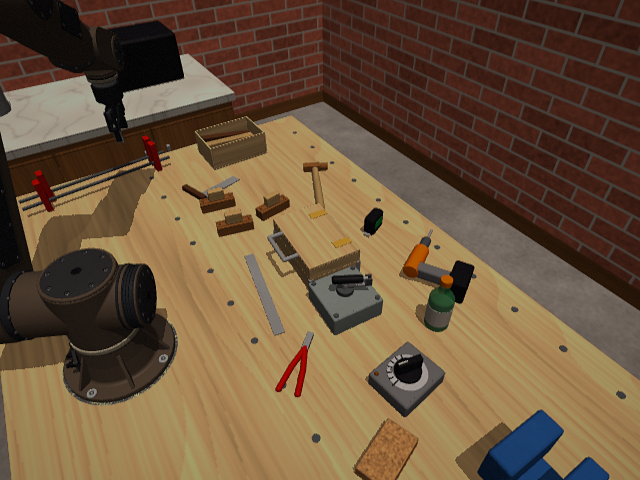

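```bash
cat > m.py <<'E'
from h import *
def rect(W,box,z0,z1,show=True,minpix=15):
    m=(W[...,0]>box[0])&(W[...,0]<box[1])&(W[...,1]>box[2])&(W[...,1]<box[3])&(W[...,2]>z0)&(W[...,2]<z1)
    n,l,s,c=cv2.connectedComponentsWithStats(m.astype(np.uint8),connectivity=8)
    for i in range(1,n):
        if s[i,4]<minpix: continue
        P=W[l==i]
        (cx,cy),(w,h),a=cv2.minAreaRect((P[:,:2]*1000).astype(np.float32))
        if w<h: w,h,a=h,w,a+90
        print('px',c[i].round(),'n',s[i,4],'ctr %.1f %.1f'%(cx,cy),'size %.0f x %.0f'%(w,h),'long axis ang %.1f'%((a+90)%180-90),'z %.1f'%(np.median(P[:,2])*1000))
E
cat > m1.py <<'E'
from m import *
W=world('top',np.load('pics/top1.npy'))
B=(.3,.9,-.55,.55)
for nm,z in (('lidtop',(.084,.098)),('gearbox',(.054,.066)),('hump',(.064,.076)),('base',(.026,.042))): print(nm); rect(W,B,*z)
p=cv2.imread('pics/top1.png')
cv2.imwrite('pics/c1.png',cv2.resize(p[190:310,160:500],None,fx=2.35,fy=2.35,interpolation=cv2.INTER_CUBIC))
E
python3 m1.py
```

```text
lidtop
px [429. 197.] n 37 ctr 669.4 -329.8 size 57 x 26 long axis ang 44.3 z 93.7
px [312. 234.] n 4101 ctr 535.7 25.2 size 232 x 198 long axis ang 85.6 z 90.9
px [463. 249.] n 105 ctr 510.3 -425.4 size 58 x 17 long axis ang -12.9 z 89.0
gearbox
px [414. 163.] n 94 ctr 787.3 -284.0 size 96 x 42 long axis ang 59.2 z 63.2
px [415. 153.] n 19 ctr 815.3 -294.0 size 28 x 15 long axis ang -17.0 z 65.1
px [311. 165.] n 207 ctr 771.3 29.5 size 67 x 35 long axis ang 24.1 z 60.4
px [376. 169.] n 148 ctr 762.9 -172.0 size 96 x 28 long axis ang 27.6 z 56.1
px [425. 201.] n 20 ctr 666.1 -321.0 size 37 x 6 long axis ang 38.4 z 59.9
px [376. 246.] n 1709 ctr 522.6 -174.1 size 140 x 140 long axis ang -4.4 z 59.9
px [455. 250.] n 84 ctr 514.5 -407.7 size 56 x 25 long axis ang -11.8 z 57.3
hump
px [415. 156.] n 385 ctr 802.1 -293.4 size 88 x 51 long axis ang 29.7 z 68.2
px [427. 200.] n 27 ctr 663.6 -326.8 size 48 x 12 long axis ang 48.1 z 69.5
px [227. 232.] n 116 ctr 555.6 278.1 size 51 x 22 long axis ang 10.6 z 69.7
px [374. 241.] n 27 ctr 535.6 -163.3 size 22 x 12 long axis ang -27.2 z 73.7
px [4
[... 822 characters left out ...]
-80.3 z 34.7
px [246. 188.] n 15 ctr 701.0 233.0 size 18 x 15 long axis ang 27.7 z 27.8
px [422. 202.] n 25 ctr 669.3 -319.9 size 44 x 10 long axis ang 28.7 z 33.3
px [230. 235.] n 301 ctr 555.2 278.1 size 110 x 40 long axis ang 8.8 z 33.6
px [455. 251.] n 494 ctr 510.7 -425.0 size 130 x 111 long axis ang 8.3 z 39.3
px [352. 245.] n 28 ctr 527.5 -98.5 size 34 x 10 long axis ang 0.3 z 37.6
px [451. 264.] n 16 ctr 474.4 -402.6 size 32 x 9 long axis ang -4.5 z 40.7
px [188. 279.] n 310 ctr 415.6 401.4 size 110 x 39 long axis ang -10.4 z 33.3
px [234. 280.] n 309 ctr 415.3 262.6 size 110 x 39 long axis ang -14.1 z 33.5
px [489. 296.] n 553 ctr 373.4 -526.2 size 121 x 69 long axis ang 17.1 z 29.2
```

View pics/c1.png

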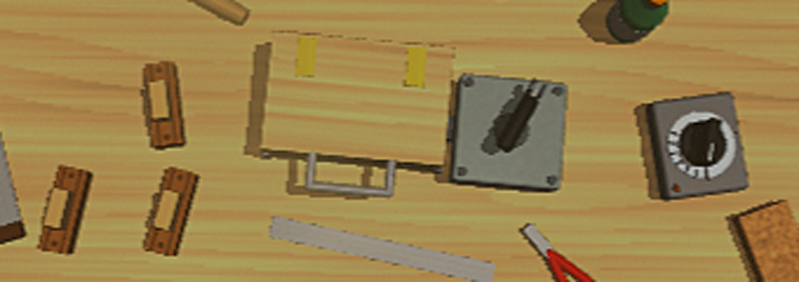

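Call:
{"op": "play_rows", "data": {
  "targets": [
    [[0,0,-7.3],[3.5,-5.5,0],8.5],
    [[0,0,-7.3],[3.5,-5.5,0],8.5],
    [[0,0,-7.3],[3.5,-5.5,0],8.5],
    [[0,0,-7.3],[3.5,-5.5,0],8.5],
    [[0,0,-7.3],[3.5,-5.5,0],8.5],
    [[0,0,-7.3],[0.9,-5.5,0],8.5],
    [[0,0,-7.3],[0.9,-5.5,0],8.5],
    [[0,0,-7.4],[0.9,-5.5,0],8.5],
    [[0,0,-7.4],[0.9,-5.5,0],5],
    [[0,0,-7.4],[0.9,-5.6,0],3.2],
    [[0,0,0],[0,0,0],3.2],
    [[0,0,0],[0,0,0],3.2]
  ]
}}

```text
time: 1.6
eef_pos: [0.4356, 0.0443, 0.2312]
tcp_rot: [-0.0, 0.733, 0.681, -0.0]
contact_force: [0.0, -0.5, 0.0]
width: 0.032
```

```bash
python3 - <<'E'
from m import *
W=world('top',np.load('pics/top1.npy')); 
# bar & handle
m=(W[...,0]>.40)&(W[...,0]<.462)&(W[...,1]>-.05)&(W[...,1]<.12)&(W[...,2]>.07)
P=W[m]*1000; ex=np.array([.9971,-.0767]);ey=np.array([.0767,.9971])
print(len(P),np.percentile(P[:,2],[5,50,95])); u=P[:,:2]@ex; v=P[:,:2]@ey
mm=(abs(v-66)<35);print('bar u',np.percentile(u[mm],[2,50,98]),'v',v.min(),v.max())
rect(W,(.42,.62,-.28,-.08),.095,.13)
m=(W[...,0]>.42)&(W[...,0]<.62)&(W[...,1]>-.28)&(W[...,1]<-.08)&(W[...,2]>.085)
v,u=np.nonzero(m);P=W[m]*1000
for a in range(0,len(P),6): print(u[a],v[a],P[a].round())
p=cv2.imread('pics/top1.png')
c=[cv2.resize(p[y-28:y+28,x-28:x+28],(400,400),interpolation=cv2.INTER_CUBIC) for x,y in((377,242),(458,251))]
cv2.imwrite('pics/c2.png',np.hstack(c))
E
```

```text
187 [85.22535668 89.53290236 94.71471773]
bar u [433.28743988 438.57078046 444.56390332] v 11.471212553630163 121.93166300913929
px [381. 240.] n 224 ctr 536.1 -181.9 size 96 x 22 long axis ang -30.1 z 109.5
347 212 [618. -80.  89.]
347 213 [615. -80.  90.]
347 214 [613. -81.  87.]
347 215 [609. -80.  89.]
347 216 [606. -80.  89.]
347 217 [604. -81.  85.]
347 218 [600. -80.  92.]
347 219 [597. -80.  89.]
347 220 [595. -81.  85.]
347 221 [590. -80.  92.]
347 222 [587. -80.  93.]
348 223 [584. -83.  92.]
349 224 [582. -86.  90.]
348 225 [578. -83.  93.]
347 226 [576. -80.  91.]
387 226 [ 575. -198.  103.]
351 227 [573. -93.  86.]
392 227 [ 571. -211.  112.]
384 228 [ 570. -190.   95.]
390 228 [ 570. -207.   99.]
351 229 [566. -92.  93.]
390 229 [ 566. -206.  107.]
351 230 [564. -92.  89.]
388 230 [ 563. -200.  105.]
350 231 [561. -89.  91.]
387 231 [ 559. -196.  112.]
350 232 [557. -89.  95.]
386 232 [ 556. -194.  108.]
350 233 [554. -89.  94.]
386 233 [ 552. -192.  116.]
350 234 [551. -89.  93.]
386 234 [ 550. -193.  111.]
350 235 [547. -89.  99.]
385 235 [ 547. -190.  111.]
349 236 [
[... 343 characters left out ...]
376 242 [ 527. -165.  102.]
382 242 [ 527. -182.  106.]
350 243 [525. -89.  91.]
381 243 [ 523. -178.  113.]
350 244 [522. -90.  88.]
380 244 [ 520. -176.  110.]
349 245 [518. -86.  94.]
378 245 [ 517. -169.  116.]
349 246 [515. -86.  93.]
379 246 [ 514. -172.  113.]
349 247 [512. -86.  94.]
378 247 [ 511. -169.  114.]
349 248 [510. -87.  86.]
378 248 [ 508. -169.  111.]
372 249 [ 506. -153.  104.]
378 249 [ 505. -169.  111.]
372 250 [ 503. -152.  108.]
378 250 [ 503. -170.  109.]
373 251 [ 500. -155.  109.]
379 251 [ 500. -173.  105.]
374 252 [ 496. -157.  116.]
348 253 [494. -83.  99.]
377 253 [ 493. -166.  113.]
376 254 [ 491. -164.  105.]
348 256 [486. -83.  93.]
349 258 [480. -87.  90.]
```

View pics/c2.png

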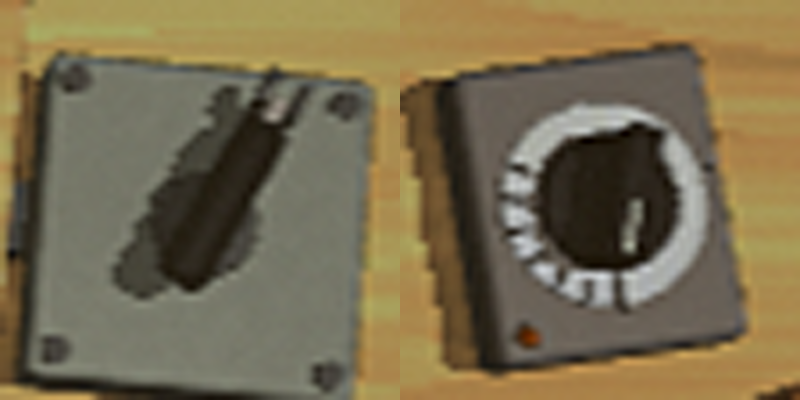

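Call:
{"op": "play_rows", "data": {
  "targets": [
    [[0,0,0],[0.65,-1.1,0],3.2],
    [[0,0,0],[0,0,-4.5],3.2],
    [[0,0,0],[0,0,-4.5],3.2],
    [[0,0,0],[0,0,-4.3],3.2],
    [[0,0,0],[0,0,-1.5],3.2],
    [[0,0,0],[0,0,-1.5],3.2],
    [[0,0,0],[0,0,0],3.2],
    [[0,0,0],[0,0,0],0.5],
    [[0,0,0],[0,0,0],0.5],
    [[0,0,0],[0,0,0],0.5],
    [[0,0,0],[0,0,0],0.5]
  ]
}}

```text
time: 2.98
eef_pos: [0.4428, 0.0334, 0.0689]
tcp_rot: [0.001, 0.733, 0.681, 0.001]
contact_force: [1.1, 4.9, 4.3]
width: 0.0101
```

```bash
python3 - <<'E'
from h import *
ex=np.array([.9971,-.0767])
r=np.hypot(192,34);p0=np.arctan2(34,-192)
prev=None;tot=0
for th in np.r_[0:1.66:14j]:
    q=np.array([r*np.cos(p0-th),r*np.sin(p0-th)])
    if prev is not None:
        d=q-prev; print(round(th,2),np.round(np.r_[ex*d[0],d[1]]/10,2))
    prev=q
E
```

```text
0.13 [ 0.59 -0.05  2.42]
0.26 [ 0.89 -0.07  2.32]
0.38 [ 1.18 -0.09  2.19]
0.51 [ 1.45 -0.11  2.02]
0.64 [ 1.69 -0.13  1.82]
0.77 [ 1.91 -0.15  1.59]
0.89 [ 2.09 -0.16  1.33]
1.02 [ 2.25 -0.17  1.05]
1.15 [ 2.36 -0.18  0.76]
1.28 [ 2.44 -0.19  0.45]
1.4 [ 2.48 -0.19  0.14]
1.53 [ 2.47 -0.19 -0.18]
1.66 [ 2.43 -0.19 -0.5 ]
```

Call:
{"op": "play_rows", "data": {
  "targets": [
    [[0,0,0],[0.59,-0.05,2.42],0.5],
    [[0,0,0],[0.89,-0.07,2.32],0.5],
    [[0,0,0],[1.18,-0.09,2.19],0.5],
    [[0,0,0],[1.45,-0.11,2.02],0.5]
  ]
}}

```text
time: 3.48
eef_pos: [0.4815, 0.0304, 0.1583]
tcp_rot: [-0.002, 0.733, 0.681, -0.001]
contact_force: [-1.1, 2.5, -3.0]
width: 0.0096
```

Call:
{"op": "play_rows", "data": {
  "targets": [
    [[0,0,0],[1.69,-0.13,1.82],0.5],
    [[0,0,0],[1.91,-0.15,1.59],0.5],
    [[0,0,0],[2.09,-0.16,1.33],0.5],
    [[0,0,0],[2.25,-0.17,1.05],0.5],
    [[0,0,0],[2.36,-0.18,0.76],0.5],
    [[0,0,0],[2.44,-0.19,0.45],0.5],
    [[0,0,0],[2.48,-0.19,0.14],0.5],
    [[0,0,0],[2.47,-0.19,-0.18],0.5],
    [[0,0,0],[2.43,-0.19,-0.5],0.5]
  ]
}}

```text
time: 4.6
eef_pos: [0.6851, 0.0146, 0.2233]
tcp_rot: [0.0, 0.733, 0.681, 0.0]
contact_force: [-0.4, 2.1, 1.9]
width: 0.0096
```

Call:
{"op": "play_rows", "data": {
  "targets": [
    [[0,0,0],[1.2,-0.09,-0.35],0.5],
    [[0,0,0],[0,0,0],4],
    [[0,0,0],[0,0,0],4],
    [[0,0,0],[0,0,3],4],
    [[0,0,0],[0,0,3],8.5],
    [[0,0,0],[-3,3,0],8.5],
    [[0,0,0],[-4,6,0],8.5],
    [[0,0,0],[-4,6,0],8.5],
    [[0,0,0],[-4,6,0],8.5]
  ]
}}

```text
time: 5.72
eef_pos: [0.5607, 0.2008, 0.2794]
tcp_rot: [0.0, 0.733, 0.681, 0.0]
contact_force: [0.2, 0.6, -0.1]
width: 0.0845
```

```bash
cat > m2.py <<'E'
from m import *
import sys
f=sys.argv[1]
p,d=snap('top',f); W=world('top',d)
print('humps');rect(W,(.3,.68,-.1,.55),.060,.080,minpix=40)
print('base');rect(W,(.3,.68,.12,.55),.026,.042,minpix=150)
st()
E
python3 m2.py t2; python3 -c "
import cv2;p=cv2.imread('pics/t2.png');cv2.imwrite('pics/t2c.png',cv2.resize(p[170:310,140:420],None,fx=2.8,fy=2.8))"
```

```text
humps
px [318. 196.] n 183 ctr 672.6 14.1 size 218 x 7 long axis ang 85.1 z 69.1
px [184. 278.] n 135 ctr 415.5 401.5 size 49 x 24 long axis ang -9.3 z 69.3
base
px [188. 279.] n 317 ctr 415.5 400.6 size 110 x 40 long axis ang -10.6 z 33.4
time 5.775
eef_pos [0.5569 0.2058 0.2797]
tcp_rot [-9.000e-04  7.316e-01  6.818e-01  2.000e-04]
contact_force [-1.1951  4.9536  1.3722]
width 0.085
q [0.2419 0.4018 1.5749 0.0019 1.1654 0.3117]
```

View pics/t2c.png

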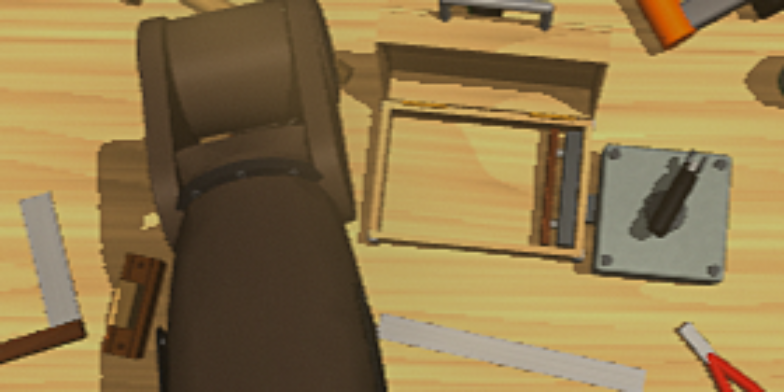

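Call:
{"op": "play_rows", "data": {
  "targets": [
    [[0,0,-1.6],[-2.9,4,0],8.5],
    [[0,0,-1.5],[-2.8,3.9,-2],8.5],
    [[0,0,-1.5],[-2.8,3.9,-2],8.5],
    [[0,0,-1.6],[-2.8,3.9,-2],8.5],
    [[0,0,0],[-2.8,3.8,-2],8.5],
    [[0,0,0],[0,0,0],8.5]
  ]
}}

```text
time: 6.52
eef_pos: [0.419, 0.3959, 0.198]
tcp_rot: [-0.0, 0.767, 0.641, -0.001]
contact_force: [0.2, 0.0, 0.6]
width: 0.0853
```

```bash
python3 m2.py t3
```

```text
humps
px [318. 196.] n 186 ctr 671.1 15.0 size 220 x 10 long axis ang 86.8 z 69.8
px [228. 232.] n 125 ctr 555.5 278.2 size 50 x 22 long axis ang 9.5 z 69.7
px [185. 276.] n 86 ctr 418.3 400.9 size 43 x 23 long axis ang -11.5 z 69.4
px [231. 279.] n 131 ctr 415.4 263.1 size 49 x 23 long axis ang -14.5 z 68.7
base
px [230. 235.] n 301 ctr 555.8 277.9 size 111 x 39 long axis ang 8.5 z 33.8
px [190. 273.] n 221 ctr 415.5 400.9 size 110 x 40 long axis ang -11.6 z 33.2
px [234. 280.] n 314 ctr 415.3 262.9 size 110 x 39 long axis ang -14.1 z 33.4
time 6.575
eef_pos [0.4204 0.3951 0.1988]
tcp_rot [ 1.000e-04  7.675e-01  6.411e-01 -4.000e-04]
contact_force [ 0.7534  0.3125 -0.3175]
width 0.0848
q [ 6.4010e-01  4.5820e-01  1.7168e+00 -4.0000e-04  9.6730e-01  8.1930e-01]
```

Call:
{"op": "play_rows", "data": {
  "targets": [
    [[0,0,0],[-0.45,0.55,-4],8.5],
    [[0,0,0],[0,0,-5],8.5],
    [[0,0,0],[0,0,-4],8.5],
    [[0,0,0],[0,0,-2],8.5],
    [[0,0,0],[0,0,-1],8.5],
    [[0,0,0],[0,0,0],8.5],
    [[0,0,0],[0,0,0],4],
    [[0,0,0],[0,0,0],4],
    [[0,0,0],[0,0,0],4],
    [[0,0,0],[0,0,0],4]
  ]
}}

```text
time: 7.82
eef_pos: [0.4173, 0.4004, 0.0401]
tcp_rot: [0.0, 0.768, 0.64, 0.001]
contact_force: [-0.6, -1.4, 7.4]
width: 0.0486
```

Call:
{"op": "play_rows", "data": {
  "targets": [
    [[0,0,0],[0,0,2],4],
    [[0,0,0],[0,0,4],4],
    [[0,0,0],[0,0,4],4],
    [[0,0,1],[2.1,-4.2,0],4],
    [[0,0,1],[2.1,-4.2,0],4],
    [[0,0,1],[2.1,-4.2,0],4],
    [[0,0,1],[2.1,-4.2,0],4],
    [[0,0,1],[2.1,-4.2,0],4],
    [[0,0,1],[2.1,-4.2,0],4],
    [[0,0,0],[2.1,-4.1,0],4],
    [[0,0,0],[0,0,0],4]
  ]
}}

```text
time: 9.2
eef_pos: [0.5651, 0.1047, 0.1391]
tcp_rot: [0.0, 0.735, 0.678, 0.0]
contact_force: [-1.0, -0.2, -2.0]
width: 0.0489
```

```bash
cat > m3.py <<'E'
from m import *
ex=np.array([.9971,-.0767]);ey=np.array([.0767,.9971])
W=world('top',np.load('pics/t3.npy'))
UV=np.stack([W[...,:2]@ex,W[...,:2]@ey],-1)*1000-[554.5,66.2]
m=(abs(W[...,2]-.050)<.008)&(abs(UV[...,0])<90)&(abs(UV[...,1])<130)
for name,s,k in(('fence',(abs(UV[...,0])<60)&(UV[...,1]>90),1),('front',(abs(UV[...,1])<60)&(UV[...,0]<-50),0),('back',(abs(UV[...,1])<60)&(UV[...,0]>50),0),('jaw',(abs(UV[...,0])<55)&(UV[...,1]<-40)&(UV[...,1]>-110),1)):
    q=UV[m&s][:,k]; print(name,len(q),np.percentile(q,[2,10,50,90,98]).round(1)) if len(q) else 0
m=(abs(W[...,2]-.008)<.006)&(abs(UV[...,0])<62)&(abs(UV[...,1])<112); q=UV[m];print('floor',np.percentile(q,[1,50,99],axis=0).round(1))
m=(abs(UV[...,0])<50)&(UV[...,1]<-55)&(UV[...,1]>-112);v,b=UV[m][:,1],W[m][:,2]*1000
for a in range(-112,-55,4):
    s=(v>=a)&(v<a+4); print(a,np.percentile(b[s],[10,50,90]).round()) if s.any() else 0
E
python3 m3.py; python3 -c "
from h import *;st()"
```

```text
fence 108 [107.7 108.3 111.7 115.1 115.7]
front 112 [-75.7 -75.1 -71.5 -68.3 -67.5]
back 254 [68.2 69.2 76.8 87.3 89.2]
jaw 228 [-109.7 -108.   -94.4  -73.3  -70.6]
floor [[-60.9 -86.5]
 [  0.2  16.4]
 [ 60.9 106.4]]
-112 [31. 49. 54.]
-108 [31. 42. 50.]
-104 [41. 43. 46.]
-100 [39. 42. 46.]
-96 [39. 43. 45.]
-92 [23. 42. 46.]
-88 [ 3.  8. 34.]
-84 [ 6.  9. 31.]
-80 [40. 44. 46.]
-76 [40. 43. 47.]
-72 [ 7. 28. 45.]
-68 [ 5.  9. 13.]
-64 [ 4.  8. 12.]
-60 [ 4.  8. 11.]
-56 [4. 7. 9.]
time 9.2
eef_pos [0.5651 0.1047 0.1391]
tcp_rot [4.000e-04 7.348e-01 6.782e-01 3.000e-04]
contact_force [-0.9562 -0.2255 -2.0383]
width 0.0489
q [ 6.8300e-02  5.2920e-01  1.7815e+00 -4.0000e-04  8.3010e-01  1.4870e-01]
```

Call:
{"op": "play_rows", "data": {
  "targets": [
    [[0,0,0],[-0.05,0.2,0],4],
    [[0,0,0],[0,0,-3],4],
    [[0,0,0],[0,0,-3],4],
    [[0,0,0],[0,0,-2],4],
    [[0,0,0],[0,0,-0.7],4],
    [[0,0,0],[0,0,-0.3],4],
    [[0,0,0],[0,0,0],4]
  ]
}}

```text
time: 10.07
eef_pos: [0.5637, 0.1095, 0.0495]
tcp_rot: [0.0, 0.734, 0.68, 0.0]
contact_force: [-0.2, -0.7, -1.0]
width: 0.0489
```

Call:
{"op": "play_rows", "data": {
  "targets": [
    [[0,0,0],[0,0,-0.15],4],
    [[0,0,0],[0,0,0],7],
    [[0,0,0],[0,0,0],7],
    [[0,0,0],[0,0,3],7],
    [[0,0,0],[0,0,5],7],
    [[0,0,4.3],[-0.3,5.6,3],8.5],
    [[0,0,4.3],[-0.3,5.6,0],8.5],
    [[0,0,4.6],[-0.3,5.6,0],8.5],
    [[0,0,0],[0,0,0],8.5]
  ]
}}

```text
time: 11.2
eef_pos: [0.5539, 0.2794, 0.157]
tcp_rot: [0.0, 0.649, 0.761, 0.0]
contact_force: [-0.6, -0.5, -0.4]
width: 0.0852
```

```bash
python3 m2.py t4
```

```text
humps
px [317. 196.] n 175 ctr 672.1 11.3 size 213 x 7 long axis ang 85.5 z 70.1
px [283. 230.] n 100 ctr 563.0 110.1 size 48 x 22 long axis ang -3.4 z 77.0
base
time 11.25
eef_pos [0.554  0.2776 0.1568]
tcp_rot [1.000e-04 6.498e-01 7.601e-01 0.000e+00]
contact_force [ 0.2466 -0.0493  0.8336]
width 0.0851
q [ 3.5800e-01  5.6280e-01  1.6511e+00 -1.0000e-04  9.2760e-01  2.0190e-01]
```

```bash
cat > m4.py <<'E'
from m import *
p,d=snap('side','s_tmp'); W=world('side',d)
rect(W,(.35,.65,.2,.48),.058,.082,minpix=25)
E
python3 m4.py
```

```text
px [271. 195.] n 118 ctr 555.5 277.9 size 55 x 25 long axis ang 9.3 z 69.6
px [232. 214.] n 131 ctr 413.8 263.7 size 49 x 26 long axis ang -10.8 z 69.9
```

Call:
{"op": "play_rows", "data": {
  "targets": [
    [[0,0,0],[0.16,0.05,-3],8.5],
    [[0,0,0],[0,0,-4],8.5],
    [[0,0,0],[0,0,-3],8.5],
    [[0,0,0],[0,0,-1.8],8.5],
    [[0,0,0],[0,0,0],8.5],
    [[0,0,0],[0,0,0],4],
    [[0,0,0],[0,0,0],4],
    [[0,0,0],[0,0,0],4],
    [[0,0,0],[0,0,0],4]
  ]
}}

```text
time: 12.42
eef_pos: [0.5568, 0.2769, 0.0403]
tcp_rot: [0.001, 0.651, 0.759, 0.001]
contact_force: [-0.1, -0.6, 6.4]
width: 0.0491
```

Call:
{"op": "play_rows", "data": {
  "targets": [
    [[0,0,0],[0,0,2],4],
    [[0,0,0],[0,0,4],4],
    [[0,0,0],[0,0,4],4],
    [[0,0,-3.4],[0.2,-5.2,1],4],
    [[0,0,-3.4],[0.1,-5.2,1],4],
    [[0,0,-3.3],[0.1,-5.2,1],4],
    [[0,0,-3.4],[0.1,-5.4,0],4],
    [[0,0,0],[0,0,0],4],
    [[0,0,0],[0,0,0],4]
  ]
}}

```text
time: 13.55
eef_pos: [0.5611, 0.0669, 0.1691]
tcp_rot: [0.0, 0.736, 0.677, 0.0]
contact_force: [0.1, 0.4, -2.7]
width: 0.0492
```

Call:
{"op": "play_rows", "data": {
  "targets": [
    [[0,0,0],[0,-0.25,-3],4],
    [[0,0,0],[0,0,-4],4],
    [[0,0,0],[0,0,-3],4],
    [[0,0,0],[0,0,-1.5],4],
    [[0,0,0],[0,0,-0.45],4],
    [[0,0,0],[0,0,0],4]
  ]
}}

```text
time: 14.3
eef_pos: [0.5615, 0.0646, 0.05]
tcp_rot: [0.0, 0.735, 0.678, 0.0]
contact_force: [0.5, 0.0, -1.7]
width: 0.0492
```

Call:
{"op": "play_rows", "data": {
  "targets": [
    [[0,0,0],[0,0,0],7],
    [[0,0,0],[0,0,0],7],
    [[0,0,0],[0,0,3],7],
    [[0,0,0],[0,0,5],7],
    [[0,0,-3.2],[-2.5,3.5,4],8.5],
    [[0,0,-3.2],[-3.5,4,1],8.5],
    [[0,0,-3.2],[-3.5,4,0],8.5],
    [[0,0,0],[-3.5,4.2,0],8.5],
    [[0,0,0],[-1.5,4,0],8.5],
    [[0,0,0],[0,0,0],8.5]
  ]
}}

```text
time: 15.55
eef_pos: [0.4152, 0.2631, 0.1801]
tcp_rot: [0.0, 0.789, 0.615, 0.001]
contact_force: [0.5, -0.4, -0.3]
width: 0.0848
```

```bash
python3 m2.py t5; python3 m4.py
```

```text
humps
px [318. 196.] n 191 ctr 672.3 14.2 size 219 x 8 long axis ang 85.1 z 69.7
px [295. 227.] n 87 ctr 575.1 73.4 size 51 x 21 long axis ang 0.5 z 76.9
px [283. 230.] n 105 ctr 565.8 112.3 size 52 x 23 long axis ang -4.6 z 76.4
base
time 15.6
eef_pos [0.4158 0.262  0.1799]
tcp_rot [2.000e-04 7.889e-01 6.145e-01 5.000e-04]
contact_force [0.3691 0.1101 0.1156]
width 0.085
q [ 4.2790e-01  3.6970e-01  1.9402e+00 -2.0000e-04  8.3060e-01  6.7520e-01]
px [232. 213.] n 122 ctr 413.8 261.7 size 50 x 26 long axis ang -16.1 z 70.2
```

Call:
{"op": "play_rows", "data": {
  "targets": [
    [[0,0,0],[-0.05,0.06,-4],8.5],
    [[0,0,0],[0,0,-5],8.5],
    [[0,0,0],[0,0,-3],8.5],
    [[0,0,0],[0,0,-2],8.5],
    [[0,0,0],[0,0,0],8.5],
    [[0,0,0],[0,0,0],4],
    [[0,0,0],[0,0,0],4],
    [[0,0,0],[0,0,0],4],
    [[0,0,0],[0,0,0],4]
  ]
}}

```text
time: 16.77
eef_pos: [0.4161, 0.2618, 0.0406]
tcp_rot: [0.0, 0.79, 0.614, 0.001]
contact_force: [0.9, -3.2, 7.4]
width: 0.0492
```

Call:
{"op": "play_rows", "data": {
  "targets": [
    [[0,0,0],[0,0,2],4],
    [[0,0,0],[0,0,4],4],
    [[0,0,0],[0,0,4],4],
    [[0,0,2],[2,-3.5,2],4],
    [[0,0,2],[2.7,-4.5,1],4],
    [[0,0,2],[2.7,-4.5,0],4],
    [[0,0,2],[2.7,-4.5,0],4],
    [[0,0,1.7],[2.7,-4.5,0],4],
    [[0,0,0],[1.2,-2.4,0],4],
    [[0,0,0],[0,0,0],4]
  ]
}}

```text
time: 18.02
eef_pos: [0.5561, 0.0212, 0.1697]
tcp_rot: [0.0, 0.736, 0.677, 0.0]
contact_force: [-0.3, 0.1, -2.2]
width: 0.0489
```

Call:
{"op": "play_rows", "data": {
  "targets": [
    [[0,0,0],[0.15,0,-3],4],
    [[0,0,0],[0,0,-4],4],
    [[0,0,0],[0,0,-3],4],
    [[0,0,0],[0,0,-1.5],4],
    [[0,0,0],[0,0,-0.5],4],
    [[0,0,0],[0,0,0],4],
    [[0,0,0],[0,0,0],7],
    [[0,0,0],[0,0,0],7],
    [[0,0,0],[0,0,2],7],
    [[0,0,0],[0,0,5],7],
    [[0,0,0],[0,0,5],8.5]
  ]
}}

```text
time: 19.4
eef_pos: [0.557, 0.0228, 0.1711]
tcp_rot: [0.0, 0.735, 0.678, 0.0]
contact_force: [0.2, -0.2, -0.9]
width: 0.0845
```

Call:
{"op": "play_rows", "data": {
  "targets": [
    [[0,0,9],[-0.5,-5,4],8.5],
    [[0,0,9],[-0.5,-5,2],8.5],
    [[0,0,9],[-0.6,-5,0],6],
    [[0,0,9],[-0.6,-5,0],4],
    [[0,0,9],[-0.6,0,0],4],
    [[0,0,9],[0,0,0],4],
    [[0,0,10],[0,0,0],4],
    [[0,0,0],[0,0,0],4]
  ]
}}

```text
time: 20.4
eef_pos: [0.5292, -0.1759, 0.2288]
tcp_rot: [0.0, 0.264, 0.964, -0.0]
contact_force: [0.4, 0.2, 0.9]
width: 0.0399
```

```bash
python3 m2.py t6;  python3 - <<'E'
from m import *
p,d=snap('side','s6');W=world('side',d)
print('side humps');rect(W,(.45,.68,-.1,.16),.066,.086,minpix=20)
rect(W,(.42,.62,-.28,-.08),.098,.13)
cv2.imwrite('pics/s6c.png',cv2.resize(cv2.imread('pics/s6.png')[170:350,180:440],None,fx=3,fy=3))
E
```

```text
humps
px [320. 196.] n 178 ctr 671.3 8.4 size 211 x 22 long axis ang 81.1 z 69.0
px [296. 227.] n 95 ctr 575.9 72.9 size 50 x 22 long axis ang -4.8 z 76.7
px [283. 230.] n 100 ctr 565.0 112.0 size 50 x 23 long axis ang -4.1 z 76.3
px [312. 233.] n 98 ctr 557.4 23.8 size 50 x 22 long axis ang -4.7 z 76.3
base
time 20.45
eef_pos [ 0.5293 -0.1759  0.2287]
tcp_rot [3.000e-04 2.658e-01 9.640e-01 0.000e+00]
contact_force [ 0.0507 -0.6592 -0.3038]
width 0.0399
q [-4.3930e-01  3.9810e-01  1.7293e+00  1.0000e-04  1.0137e+00 -1.4722e+00]
side humps
px [331. 208.] n 109 ctr 663.3 97.8 size 76 x 33 long axis ang -89.6 z 74.4
px [306. 223.] n 274 ctr 569.0 93.4 size 79 x 53 long axis ang -74.5 z 78.2
px [361. 236.] n 35 ctr 669.5 -41.5 size 28 x 6 long axis ang 81.2 z 76.3
px [314. 238.] n 147 ctr 556.6 24.9 size 49 x 26 long axis ang -2.7 z 78.2
px [366. 250.] n 68 ctr 647.2 -97.3 size 42 x 6 long axis ang -8.9 z 74.9
px [351. 278.] n 327 ctr 535.9 -182.3 size 97 x 22 long axis ang -29.6 z 110.4
```

View pics/s6c.png

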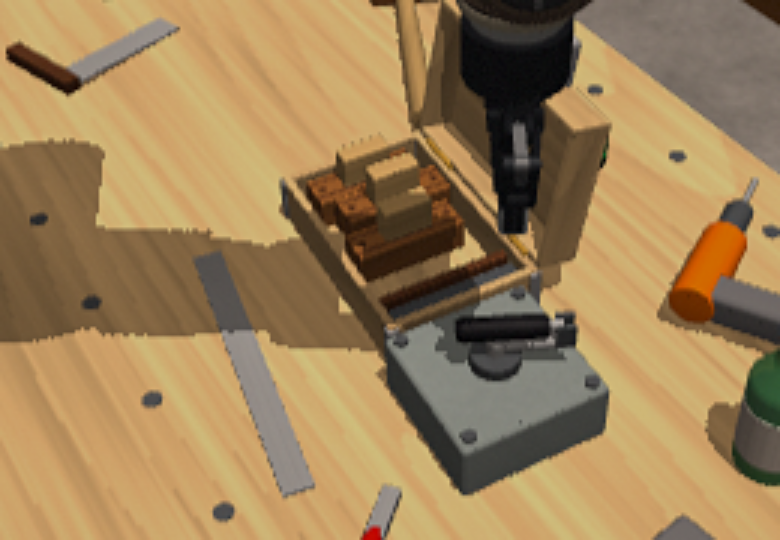

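Call:
{"op": "play_rows", "data": {
  "targets": [
    [[0,0,0.8],[-1.2,0.5,-3],4],
    [[0,0,0],[-0.05,0.03,-5],4],
    [[0,0,0],[0,0,-4],4],
    [[0,0,0],[0,0,-1.5],4],
    [[0,0,0],[0,0,-0.9],4],
    [[0,0,0],[0,0,0],4]
  ]
}}

```text
time: 21.25
eef_pos: [0.5172, -0.1707, 0.0848]
tcp_rot: [0.0, 0.257, 0.966, -0.0]
contact_force: [0.2, 0.9, 0.9]
width: 0.0399
```

```bash
python3 - <<'E'
from h import *
a=np.array([.866,-.5])
t=np.radians(np.r_[0:90:10j]); P=np.c_[-62*np.cos(t)[:,None]*a,62*np.sin(t)]
print(np.round(np.diff(P,axis=0)/10,2).tolist())
st()
E
```

```text
[[0.08, -0.05, 1.08], [0.24, -0.14, 1.04], [0.4, -0.23, 0.98], [0.54, -0.31, 0.89], [0.66, -0.38, 0.76], [0.77, -0.44, 0.62], [0.85, -0.49, 0.46], [0.9, -0.52, 0.28], [0.93, -0.54, 0.09]]
time 21.25
eef_pos [ 0.5172 -0.1707  0.0848]
tcp_rot [ 4.000e-04  2.574e-01  9.663e-01 -0.000e+00]
contact_force [0.172  0.8892 0.917 ]
width 0.0399
q [-4.4020e-01  5.7520e-01  1.8971e+00  2.0000e-04  6.6870e-01 -1.4903e+00]
```

Call:
{"op": "play_rows", "data": {
  "targets": [
    [[0,0,0],[0,0,0],1],
    [[0,0,0],[0,0,0],1],
    [[0,0,0],[0,0,0],1],
    [[0,0,0],[0,0,0],1],
    [[0,0,0],[0.08,-0.05,1.08],1],
    [[0,0,0],[0.24,-0.14,1.04],1],
    [[0,0,0],[0.4,-0.23,0.98],1],
    [[0,0,0],[0.54,-0.31,0.89],1]
  ]
}}

```text
time: 22.25
eef_pos: [0.529, -0.1765, 0.1242]
tcp_rot: [-0.001, 0.257, 0.966, 0.001]
contact_force: [5.5, 7.7, -13.8]
width: 0.0199
```

Call:
{"op": "play_rows", "data": {
  "targets": [
    [[0,0,0],[0.66,-0.38,0.76],1],
    [[0,0,0],[0.77,-0.44,0.62],1],
    [[0,0,0],[0.85,-0.49,0.46],1],
    [[0,0,0],[0.9,-0.52,0.28],1],
    [[0,0,0],[0.93,-0.54,0.09],1],
    [[0,0,0],[0.3,-0.17,0],1],
    [[0,0,0],[0,0,0],1]
  ]
}}

```text
time: 23.12
eef_pos: [0.5723, -0.2018, 0.1469]
tcp_rot: [-0.002, 0.257, 0.966, 0.001]
contact_force: [-5.3, 8.0, 4.1]
width: 0.0196
```

```bash
python3 - <<'E'
from h import *
st()
snap('side','s7')
cv2.imwrite('pics/s7c.png',cv2.resize(cv2.imread('pics/s7.png')[190:340,260:460],None,fx=3,fy=3))
E
```

```text
time 23.125
eef_pos [ 0.5723 -0.2018  0.1469]
tcp_rot [-1.800e-03  2.572e-01  9.663e-01  9.000e-04]
contact_force [-5.2502  8.0305  4.1013]
width 0.0196
q [-4.4830e-01  5.5980e-01  1.6907e+00  1.5000e-03  8.9510e-01 -1.4997e+00]
```

View pics/s7c.png

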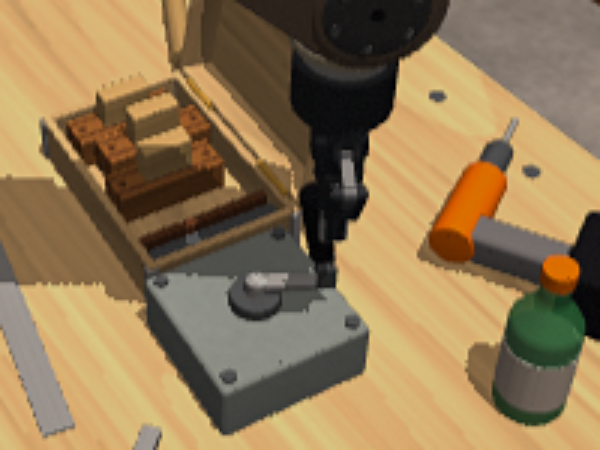

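```bash
cat > cr.py <<'E'
import numpy as np,sys
# from angle, to angle(deg, world), n rows ; first position given as measured xy (mm)
f,t,n,x,y=map(float,sys.argv[1:6])
C=np.array([522.6,-174.1]); A=np.radians(np.linspace(f,t,int(n)+1))[1:]
P=C+55*np.c_[np.cos(A),np.sin(A)]
D=np.diff(np.vstack([[x,y],P]),axis=0)/10
print(','.join('[[0,0,0],[%.2f,%.2f,0],1]'%tuple(d) for d in D))
E
python3 cr.py -30 -150 6 571 -202; python3 cr.py -150 -390 12 475 -201.6
```

```text
[[0,0,0],[-1.30,-1.42,0],1],[[0,0,0],[-1.65,-0.96,0],1],[[0,0,0],[-1.88,-0.33,0],1],[[0,0,0],[-1.88,0.33,0],1],[[0,0,0],[-1.65,0.96,0],1],[[0,0,0],[-1.23,1.46,0],1]
[[0,0,0],[-0.66,1.79,0],1],[[0,0,0],[0.00,1.91,0],1],[[0,0,0],[0.65,1.79,0],1],[[0,0,0],[1.23,1.46,0],1],[[0,0,0],[1.65,0.96,0],1],[[0,0,0],[1.88,0.33,0],1],[[0,0,0],[1.88,-0.33,0],1],[[0,0,0],[1.65,-0.96,0],1],[[0,0,0],[1.23,-1.46,0],1],[[0,0,0],[0.65,-1.79,0],1],[[0,0,0],[0.00,-1.91,0],1],[[0,0,0],[-0.65,-1.79,0],1]
```

Call:
{"op": "play_rows", "data": {
  "targets": [
    [[0,0,0],[-1.3,-1.42,0],1],
    [[0,0,0],[-1.65,-0.96,0],1],
    [[0,0,0],[-1.88,-0.33,0],1],
    [[0,0,0],[-1.88,0.33,0],1],
    [[0,0,0],[-1.65,0.96,0],1],
    [[0,0,0],[-1.23,1.46,0],1]
  ]
}}

```text
time: 23.92
eef_pos: [0.4809, -0.2026, 0.1476]
tcp_rot: [0.005, 0.259, 0.966, 0.001]
contact_force: [34.8, 9.8, -16.2]
width: 0.0177
```

Call:
{"op": "play_rows", "data": {
  "targets": [
    [[0,0,0],[0,0,0],1],
    [[0,0,0],[0,0,0],1]
  ]
}}

```text
time: 24.18
eef_pos: [0.4811, -0.2016, 0.1474]
tcp_rot: [0.004, 0.258, 0.966, 0.001]
contact_force: [24.6, 14.3, -9.0]
width: 0.018
```

```bash
python3 - <<'E'
from m import *
st()
p,d=snap('side','s8');W=world('side',d)
rect(W,(.42,.62,-.28,-.08),.080,.107)
cv2.imwrite('pics/s8c.png',cv2.resize(cv2.imread('pics/s8.png')[170:330,250:450],None,fx=3.5,fy=3.5))
E
```

```text
time 24.175
eef_pos [ 0.4811 -0.2016  0.1474]
tcp_rot [0.004  0.2582 0.9661 0.0013]
contact_force [24.5797 14.3131 -8.9587]
width 0.018
q [-0.5258  0.4522  1.9071  0.0067  0.7751 -1.5792]
px [338. 291.] n 137 ctr 496.5 -186.6 size 74 x 20 long axis ang 16.6 z 90.1
```

View pics/s8c.png

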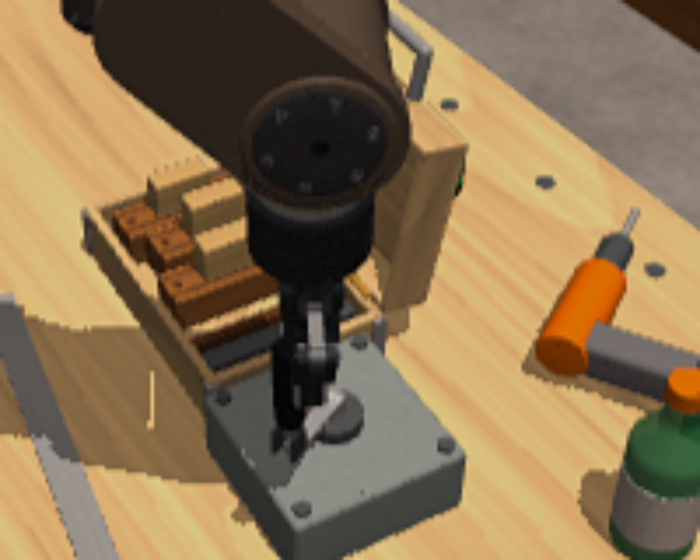

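Call:
{"op": "play_rows", "data": {
  "targets": [
    [[0,0,0],[0,0,0],4.5],
    [[0,0,0],[0,0,0],4.5],
    [[0,0,0],[0,0,3],4.5],
    [[0,0,0],[0,0,5],4.5],
    [[0,0,0],[0,0,3],4.5],
    [[0,0,0],[0,-6,3],4.5],
    [[0,0,0],[0,-6,0],4.5],
    [[0,0,0],[0,-6,0],4.5]
  ]
}}

```text
time: 25.22
eef_pos: [0.4772, -0.3806, 0.2855]
tcp_rot: [0.001, 0.257, 0.966, -0.0]
contact_force: [0.1, 0.2, -0.0]
width: 0.0452
```

```bash
cat > hm.py <<'E'
from m import *
import sys
f=sys.argv[1]
st()
C=np.array([522.6,-174.1])
for n in('top','side'):
    p,d=snap(n,f+n);W=world(n,d)*1000
    m=(np.linalg.norm(W[...,:2]-C,axis=-1)<85)&(W[...,2]>118)&(W[...,2]<200)
    nn,l,s,c=cv2.connectedComponentsWithStats(m.astype(np.uint8))
    if nn<2: print('none');continue
    P=W[l==1+np.argmax(s[1:,4])]; 
    for z0,z1 in((120,140),(140,160),(160,180),(182,200)):
        q=P[(P[:,2]>z0)&(P[:,2]<z1)]
        if len(q): print(n,z0,len(q),'mean',q.mean(0).round(1),'mid',((q.min(0)+q.max(0))/2).round(1))
    q=P[P[:,2]>182]; q=q.mean(0)[:2]-C; print(n,'top: r %.1f ang %.1f'%(np.hypot(*q),np.degrees(np.arctan2(q[1],q[0]))))
E
python3 hm.py t9
```

```text
time 25.225
eef_pos [ 0.4772 -0.3806  0.2855]
tcp_rot [ 7.000e-04  2.571e-01  9.664e-01 -5.000e-04]
contact_force [ 0.0627  0.2313 -0.0347]
width 0.0452
q [-7.8150e-01  4.2160e-01  1.5264e+00 -1.0000e-04  1.1920e+00 -1.8321e+00]
top 120 6 mean [ 468.3 -188.1  129.8] mid [ 470.3 -188.1  129.7]
top 140 12 mean [ 467.8 -189.2  147.9] mid [ 470.5 -191.7  149.8]
top 160 10 mean [ 466.7 -189.9  170. ] mid [ 468.9 -192.4  168.5]
top 182 48 mean [ 472.  -195.3  188.5] mid [ 473.  -195.5  188.3]
top top: r 54.9 ang -157.3
side 120 48 mean [ 468.4 -200.5  130.3] mid [ 470.6 -198.5  129.9]
side 140 52 mean [ 467.9 -201.1  150.3] mid [ 470.3 -199.5  150.2]
side 160 58 mean [ 467.9 -201.2  170.9] mid [ 469.5 -197.7  170.7]
side 182 70 mean [ 470.3 -197.4  189.6] mid [ 470.7 -196.1  188.5]
side top: r 57.3 ang -156.0
```

Call:
{"op": "play_rows", "data": {
  "targets": [
    [[0,0,0],[-0.2,6,0],4.5],
    [[0,0,0],[-0.2,6,0],4.5],
    [[0,0,0],[-0.1,5.5,0],4.5],
    [[0,0,0],[0,0.5,0],4.5],
    [[0,0,0],[0,0,0],4.5]
  ]
}}

```text
time: 25.95
eef_pos: [0.4727, -0.1988, 0.2848]
tcp_rot: [0.0, 0.257, 0.966, -0.0]
contact_force: [-0.3, -1.1, -0.1]
width: 0.0451
```

Call:
{"op": "play_rows", "data": {
  "targets": [
    [[0,0,0],[-0.05,0.28,-4],4.5],
    [[0,0,0],[0,0,-5],4.5],
    [[0,0,0],[0,0,-3],4.5],
    [[0,0,0],[0,0,-1.9],4.5],
    [[0,0,0],[0,0,0],4.5],
    [[0,0,0],[0,0,0],1],
    [[0,0,0],[0,0,0],1],
    [[0,0,0],[0,0,0],1],
    [[0,0,0],[0,0,0],1]
  ]
}}

```text
time: 27.08
eef_pos: [0.4734, -0.1964, 0.1466]
tcp_rot: [0.002, 0.257, 0.966, -0.0]
contact_force: [5.1, 1.8, -1.2]
width: 0.0212
```

```bash
python3 cr.py -156.7 -336.7 9 472.1 -195.9;python3 cr.py -336.7 -576.7 12 573.1 -152.3
```

```text
[[0,0,0],[-0.44,1.86,0],1],[[0,0,0],[0.22,1.90,0],1],[[0,0,0],[0.86,1.71,0],1],[[0,0,0],[1.39,1.31,0],1],[[0,0,0],[1.75,0.76,0],1],[[0,0,0],[1.91,0.11,0],1],[[0,0,0],[1.83,-0.55,0],1],[[0,0,0],[1.53,-1.14,0],1],[[0,0,0],[1.05,-1.60,0],1]
[[0,0,0],[0.44,-1.86,0],1],[[0,0,0],[-0.22,-1.90,0],1],[[0,0,0],[-0.86,-1.71,0],1],[[0,0,0],[-1.39,-1.31,0],1],[[0,0,0],[-1.75,-0.76,0],1],[[0,0,0],[-1.91,-0.11,0],1],[[0,0,0],[-1.83,0.55,0],1],[[0,0,0],[-1.53,1.14,0],1],[[0,0,0],[-1.05,1.60,0],1],[[0,0,0],[-0.44,1.86,0],1],[[0,0,0],[0.22,1.90,0],1],[[0,0,0],[0.86,1.71,0],1]
```

Call:
{"op": "play_rows", "data": {
  "targets": [
    [[0,0,0],[-0.44,1.86,0],1],
    [[0,0,0],[0.22,1.9,0],1],
    [[0,0,0],[0.86,1.71,0],1],
    [[0,0,0],[1.39,1.31,0],1],
    [[0,0,0],[1.75,0.76,0],1],
    [[0,0,0],[1.91,0.11,0],1],
    [[0,0,0],[1.83,-0.55,0],1],
    [[0,0,0],[1.53,-1.14,0],1],
    [[0,0,0],[1.05,-1.6,0],1],
    [[0,0,0],[0,0,0],1]
  ]
}}

```text
time: 28.32
eef_pos: [0.5746, -0.1535, 0.1466]
tcp_rot: [0.002, 0.257, 0.966, -0.0]
contact_force: [3.8, -3.5, 3.0]
width: 0.0207
```

Call:
{"op": "play_rows", "data": {
  "targets": [
    [[0,0,0],[0.4,-1.86,0],1],
    [[0,0,0],[-0.22,-1.9,0],1],
    [[0,0,0],[-0.86,-1.71,0],1],
    [[0,0,0],[-1.39,-1.31,0],1],
    [[0,0,0],[-1.75,-0.76,0],1],
    [[0,0,0],[-1.91,-0.11,0],1],
    [[0,0,0],[-1.83,0.55,0],1],
    [[0,0,0],[-1.53,1.14,0],1],
    [[0,0,0],[-1.05,1.6,0],1],
    [[0,0,0],[0,0,0],1]
  ]
}}

```text
time: 29.58
eef_pos: [0.4723, -0.1947, 0.1464]
tcp_rot: [0.002, 0.257, 0.966, 0.0]
contact_force: [7.3, 7.6, 2.7]
width: 0.0206
```

```bash
python3 - <<'E'
from m import *
st()
ex=np.array([.9971,-.0767]);ey=np.array([.0767,.9971])
p,d=snap('side','s10');W=world('side',d)
UV=np.stack([W[...,:2]@ex,W[...,:2]@ey],-1)*1000-[554.5,66.2]
m=(abs(UV[...,0])<62)&(abs(UV[...,1])<112)
v,b=UV[m][:,1],W[m][:,2]*1000
for a in range(-112,112,4):
    s=(v>=a)&(v<a+4)
    if s.any(): print(a,s.sum(),np.percentile(b[s],[10,50,90]).round())
E
python3 cr.py -516.7 -636.7 6 472.1 -195.9
```

```text
time 29.575
eef_pos [ 0.4723 -0.1947  0.1464]
tcp_rot [1.800e-03 2.573e-01 9.663e-01 4.000e-04]
contact_force [7.3077 7.5832 2.6718]
width 0.0206
q [-0.5213  0.442   1.9312  0.0026  0.7651 -1.5735]
-112 48 [43. 52. 54.]
-108 16 [49. 51. 54.]
-72 15 [ 9. 11. 13.]
-68 54 [ 9. 21. 42.]
-64 174 [10. 28. 43.]
-60 35 [33. 44. 46.]
-56 21 [43. 44. 46.]
-52 31 [43. 45. 46.]
-48 7 [43. 44. 45.]
-44 1 [42. 42. 42.]
-40 44 [36. 41. 46.]
-36 45 [36. 43. 47.]
-32 25 [43. 45. 46.]
-28 7 [40. 43. 44.]
-24 2 [40. 40. 40.]
-20 45 [35. 41. 46.]
-16 44 [33. 39. 45.]
-12 62 [42. 49. 76.]
-8 75 [43. 55. 76.]
-4 32 [40. 56. 81.]
0 25 [42. 54. 80.]
4 24 [34. 45. 79.]
8 26 [42. 61. 80.]
12 19 [42. 45. 76.]
16 15 [28. 42. 45.]
20 2 [43. 43. 43.]
28 2 [37. 41. 45.]
32 33 [33. 38. 44.]
36 15 [31. 43. 64.]
40 85 [45. 65. 79.]
44 45 [32. 54. 81.]
48 24 [34. 44. 81.]
52 37 [34. 52. 81.]
56 36 [17. 46. 80.]
60 32 [10. 45. 80.]
64 17 [16. 40. 45.]
68 18 [12. 36. 44.]
72 47 [13. 37. 44.]
76 63 [42. 63. 79.]
80 83 [44. 67. 80.]
84 32 [38. 46. 80.]
88 33 [43. 77. 81.]
92 32 [40. 64. 81.]
96 29 [42. 59. 80.]
100 18 [34. 44. 79.]
104 18 [38. 42. 48.]
108 35 [39. 47. 53.]
[[0,0,0],[-0.44,1.86,0],1],[[0,0,0],[0.22,1.90,0],1],[[0,0,0],[0.86,1.71,0],1],[[0,0,0],[1.39,1.31,0],1],[[0,0,0],[1.75,0.76,0],1],[[0,0,0],[1.91,0.11,0],1]
```

Call:
{"op": "play_rows", "data": {
  "targets": [
    [[0,0,0],[-0.44,1.8,0],1],
    [[0,0,0],[0.22,1.9,0],1],
    [[0,0,0],[0.86,1.71,0],1],
    [[0,0,0],[1.39,1.31,0],1],
    [[0,0,0],[1.75,0.76,0],1],
    [[0,0,0],[1.91,0.11,0],1],
    [[0,0,0],[1.83,-0.55,0],1],
    [[0,0,0],[1.53,-1.14,0],1],
    [[0,0,0],[1.05,-1.6,0],1],
    [[0,0,0],[0,0,0],1]
  ]
}}

```text
time: 30.88
eef_pos: [0.5743, -0.1537, 0.1466]
tcp_rot: [0.002, 0.257, 0.966, -0.0]
contact_force: [6.8, -1.6, 3.7]
width: 0.0206
```

Call:
{"op": "play_rows", "data": {
  "targets": [
    [[0,0,0],[0.4,-1.86,0],1],
    [[0,0,0],[-0.22,-1.9,0],1],
    [[0,0,0],[-0.86,-1.71,0],1],
    [[0,0,0],[-1.39,-1.31,0],1],
    [[0,0,0],[-1.75,-0.76,0],1],
    [[0,0,0],[-1.91,-0.11,0],1],
    [[0,0,0],[0,0,0],1]
  ]
}}

```text
time: 31.75
eef_pos: [0.5139, -0.228, 0.1463]
tcp_rot: [-0.001, 0.258, 0.966, 0.001]
contact_force: [-2.5, 9.2, 8.0]
width: 0.0204
```

```bash
python3 - <<'E'
from m import *
st()
p,d=snap('side','s11'); snap('top','t11')
a=cv2.resize(cv2.imread('pics/s11.png')[195:285,265:365],None,fx=5,fy=5,interpolation=cv2.INTER_CUBIC)
cv2.imwrite('pics/s11c.png',a)
E
```

```text
time 31.75
eef_pos [ 0.5139 -0.228   0.1463]
tcp_rot [-6.000e-04  2.575e-01  9.663e-01  9.000e-04]
contact_force [-2.4594  9.1856  8.0159]
width 0.0204
q [-0.5357  0.5051  1.8047  0.0019  0.8334 -1.5869]
```

View pics/s11c.png

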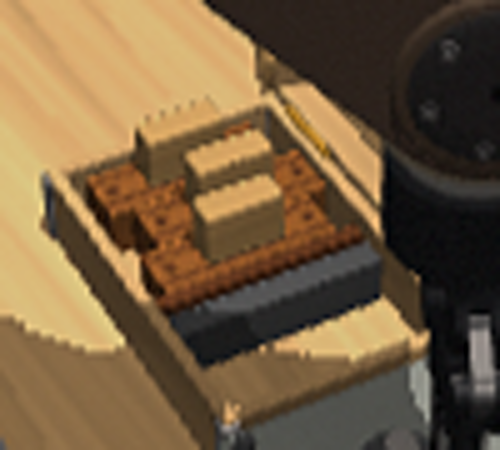

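```bash
python3 cr.py -816.7 -871 3 513.3 -228.3; python3 - <<'E'
from m import *
ex=np.array([.9971,-.0767]);ey=np.array([.0767,.9971])
W=world('top',np.load('pics/t11.npy'));UV=np.stack([W[...,:2]@ex,W[...,:2]@ey],-1)*1000-[554.5,66.2]
m=(abs(UV[...,0])<60)&(UV[...,1]<30)&(UV[...,1]>-60)
v,b=UV[m][:,1],W[m][:,2]*1000
for a in range(-60,30,3):
    s=(v>=a)&(v<a+3)
    if s.any(): print(a,s.sum(),np.percentile(b[s],[10,50,90]).round())
rect(W,(.5,.62,-.03,.14),.07,.083)
E
```

```text
[[0,0,0],[-1.38,0.43,0],1],[[0,0,0],[-1.44,0.96,0],1],[[0,0,0],[-1.07,1.36,0],1]
-60 37 [ 4.  8. 11.]
-57 37 [ 4.  8. 12.]
-54 35 [ 4.  9. 11.]
-51 36 [ 4.  7. 12.]
-48 36 [ 3.  8. 12.]
-45 36 [ 4.  7. 12.]
-42 28 [ 5. 13. 42.]
-39 36 [38. 43. 47.]
-36 37 [38. 42. 46.]
-33 38 [40. 42. 46.]
-30 39 [39. 42. 45.]
-27 37 [39. 44. 46.]
-24 39 [ 8. 39. 47.]
-21 34 [ 4.  9. 26.]
-18 37 [ 4. 11. 44.]
-15 38 [40. 43. 48.]
-12 38 [39. 43. 47.]
-9 37 [38. 43. 47.]
-6 38 [36. 41. 45.]
-3 36 [37. 41. 45.]
0 39 [39. 43. 71.]
3 39 [38. 47. 79.]
6 37 [38. 46. 79.]
9 36 [39. 50. 81.]
12 38 [40. 48. 80.]
15 37 [39. 51. 82.]
18 36 [40. 46. 79.]
21 37 [36. 44. 80.]
24 32 [38. 42. 46.]
27 39 [36. 42. 45.]
px [296. 226.] n 114 ctr 575.8 73.4 size 50 x 21 long axis ang 0.2 z 77.3
px [283. 229.] n 116 ctr 565.6 112.2 size 50 x 21 long axis ang 1.1 z 77.1
px [308. 232.] n 116 ctr 558.3 36.3 size 50 x 22 long axis ang -4.4 z 77.7
```

Call:
{"op": "play_rows", "data": {
  "targets": [
    [[0,0,0],[-1.38,0.43,0],1],
    [[0,0,0],[-1.44,0.96,0],1],
    [[0,0,0],[-1.07,1.36,0],1],
    [[0,0,0],[0,0,0],1],
    [[0,0,0],[0,0,0],1]
  ]
}}

```text
time: 32.48
eef_pos: [0.4766, -0.2019, 0.1463]
tcp_rot: [0.0, 0.257, 0.966, 0.0]
contact_force: [-0.7, 2.7, 10.3]
width: 0.0206
```

```bash
cat > jm.py <<'E'
from m import *
import sys
st()
ex=np.array([.9971,-.0767]);ey=np.array([.0767,.9971])
def prof(f,lo,hi):
    W=world('top',np.load(f));UV=np.stack([W[...,:2]@ex,W[...,:2]@ey],-1)*1000-[554.5,66.2]
    # per image row, edges of high(z>27) runs along v
    out=[]
    for r in range(480):
        s=(abs(UV[r,:,0])<45)&(UV[r,:,1]>lo)&(UV[r,:,1]<hi)
        if s.sum()<8: continue
        v=UV[r,s,1];z=W[r,s,2]*1000;o=np.argsort(v);v=v[o];z=z[o]
        g=np.arange(v[0],v[-1],.25);zz=np.interp(g,v,z)>27
        ed=g[1:][np.diff(zz.astype(int))!=0]
        if len(ed)==3: out.append(ed)
    out=np.array(out);print(f,len(out),'carr back/front/face back',np.median(out,0).round(1) if len(out) else '',out.std(0).round(1) if len(out) else '')
snap('top',sys.argv[1])
prof('pics/t11.npy',-60,-5)
prof('pics/'+sys.argv[1]+'.npy',-60,-5)
W=world('top',np.load('pics/'+sys.argv[1]+'.npy'));rect(W,(.5,.62,-.03,.14),.07,.083)
E
python3 jm.py t12
```

```text
time 32.475
eef_pos [ 0.4766 -0.2019  0.1463]
tcp_rot [4.000e-04 2.571e-01 9.664e-01 0.000e+00]
contact_force [-0.664   2.653  10.2992]
width 0.0206
q [-5.2840e-01  4.5100e-01  1.9137e+00  4.0000e-04  7.7620e-01 -1.5796e+00]
pics/t11.npy 24 carr back/front/face back [-40.  -22.1 -15.8] [0.9 1.  1.1]
pics/t12.npy 13 carr back/front/face back [-36.8 -18.8 -15.4] [0.9 0.5 0.6]
px [296. 226.] n 115 ctr 575.0 73.4 size 50 x 21 long axis ang 0.6 z 77.4
px [282. 229.] n 118 ctr 565.0 112.1 size 51 x 21 long axis ang -0.3 z 77.9
px [308. 232.] n 116 ctr 558.4 36.3 size 49 x 22 long axis ang -4.1 z 77.5
```

```bash
python3 - <<'E'
import sys; sys.argv=['x','t13']
exec(open('jm.py').read().split("snap('top'")[0])
for f in('t3','t4','t5'): prof(f'pics/{f}.npy',-100,-60)
for f,n in (('t12','top'),('t6','top')):
    W=world(n,np.load(f'pics/{f}.npy'))
    m=(W[...,0]>.5)&(W[...,0]<.62)&(W[...,1]>-.03)&(W[...,1]<.14)&(W[...,2]>.062)&(W[...,2]<.09)
    nn,l,s,c=cv2.connectedComponentsWithStats(m.astype(np.uint8))
    for i in range(1,nn):
        P=W[l==i][:,:2]*1000
        if len(P)<60: continue
        w,V=np.linalg.eigh(np.cov(P.T)); a=V[:,1]; uv=P.mean(0); print(f,len(P),'uv',(uv@ex-554.5).round(1),(uv@ey-66.2).round(1),'ang',np.degrees(np.arctan(a[1]/a[0])).round(2))
p=cv2.imread('pics/t12.png'); cv2.imwrite('pics/t12c.png',cv2.resize(p[195:275,260:360],None,fx=7,fy=7,interpolation=cv2.INTER_CUBIC))
E
```

```text
time 32.525
eef_pos [ 0.4766 -0.2019  0.1463]
tcp_rot [4.000e-04 2.571e-01 9.664e-01 0.000e+00]
contact_force [-0.2955  3.1435 10.8656]
width 0.0207
q [-5.2850e-01  4.5110e-01  1.9135e+00  4.0000e-04  7.7620e-01 -1.5796e+00]
pics/t3.npy 24 carr back/front/face back [-88.  -80.8 -70.1] [0.6 1.3 0.7]
pics/t4.npy 25 carr back/front/face back [-87.9 -80.7 -70.4] [0.5 1.7 1.9]
pics/t5.npy 25 carr back/front/face back [-88.1 -80.5 -69.9] [1.6 1.4 2.5]
t12 122 uv 12.4 50.8 ang -2.5
t12 127 uv -0.9 88.4 ang -3.66
t12 125 uv -1.4 12.8 ang -5.43
t6 121 uv 12.6 50.7 ang -4.13
t6 128 uv -1.1 88.3 ang -3.56
t6 125 uv -1.7 0.3 ang -4.3
```

View pics/t12c.png

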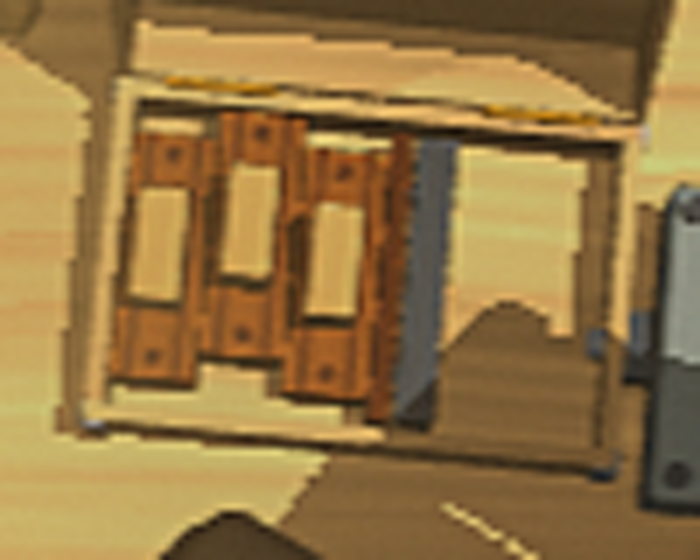

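Call:
{"op": "play_rows", "data": {
  "targets": [
    [[0,0,0],[-0.5,1.2,0],1],
    [[0,0,0],[0,0,0],1],
    [[0,0,0],[0,0,0],1],
    [[0,0,0],[0,0,0],1]
  ]
}}

```text
time: 33.02
eef_pos: [0.4715, -0.1904, 0.1463]
tcp_rot: [0.0, 0.257, 0.966, -0.0]
contact_force: [-1.6, 0.2, 11.9]
width: 0.0207
```

```bash
python3 jm.py t13
```

```text
time 33.025
eef_pos [ 0.4715 -0.1904  0.1463]
tcp_rot [ 3.000e-04  2.570e-01  9.664e-01 -3.000e-04]
contact_force [-1.6076  0.1763 11.8567]
width 0.0207
q [-5.1350e-01  4.4030e-01  1.9351e+00 -6.0000e-04  7.6550e-01 -1.5640e+00]
pics/t11.npy 24 carr back/front/face back [-40.  -22.1 -15.8] [0.9 1.  1.1]
pics/t13.npy 7 carr back/front/face back [-35.9 -18.  -15.1] [1.5 0.3 0.4]
px [295. 226.] n 115 ctr 576.0 73.4 size 50 x 21 long axis ang -0.4 z 77.8
px [283. 229.] n 117 ctr 565.4 111.8 size 49 x 22 long axis ang -4.3 z 77.2
px [308. 232.] n 117 ctr 558.3 36.4 size 51 x 22 long axis ang -4.3 z 77.8
```

Call:
{"op": "play_rows", "data": {
  "targets": [
    [[0,0,0],[0,0,0],4.5],
    [[0,0,0],[0,0,0],4.5],
    [[0,0,0],[0,0,3],4.5],
    [[0,0,0],[0,0,4],4.5],
    [[0,0,0],[-2.2,-0.7,0],0],
    [[0,0,0],[-2.2,-0.7,0],0],
    [[0,0,0],[0,0,-3],0],
    [[0,0,0],[0,0,-3],0],
    [[0,0,0],[0,0,0],0]
  ]
}}

```text
time: 34.2
eef_pos: [0.4267, -0.2035, 0.1539]
tcp_rot: [-0.002, 0.257, 0.966, 0.001]
contact_force: [-0.4, -0.2, -0.6]
width: -0.0001
```

```bash
python3 hm.py t14; cat > fold.py <<'E'
import numpy as np,sys
x,y,z,ang=map(float,sys.argv[1:5])
A=np.radians(ang); a=np.array([np.cos(A),np.sin(A)]); p=np.array([522.6,-174.1])+55*a
T=[]
for al in np.radians(np.r_[0:90:11j]):
    off=24-14*al/(np.pi/2)
    h=55*np.sin(al)-off*np.cos(al); v=55*np.cos(al)+off*np.sin(al)
    T.append(np.r_[p-h*a,102+v])
D=np.diff(np.vstack([[x,y,z],T]),axis=0)/10
print(','.join('[[0,0,0],[%.2f,%.2f,%.2f],0]'%tuple(d) for d in D)); print(T[-1])
E
```

```text
time 34.2
eef_pos [ 0.4267 -0.2035  0.1539]
tcp_rot [-1.900e-03  2.572e-01  9.664e-01  7.000e-04]
contact_force [-0.3841 -0.1907 -0.637 ]
width -0.0001
q [-5.8500e-01  3.8730e-01  2.0075e+00  1.0000e-04  7.5090e-01 -1.6356e+00]
none
side 120 49 mean [ 465.9 -196.2  130.1] mid [ 467.9 -194.3  130.2]
side 140 57 mean [ 465.9 -196.5  150.6] mid [ 467.6 -194.5  150. ]
side 160 52 mean [ 465.9 -196.4  170.7] mid [ 467.4 -194.   170.2]
side 182 70 mean [ 468.5 -192.7  189.6] mid [ 469.2 -191.3  188.5]
side top: r 57.2 ang -161.1
```

```bash
python3 fold.py 426.7 -203.5 153.9 -162
```

```text
[[0,0,0],[2.08,0.50,0.31],0],[[0,0,0],[0.98,0.32,0.29],0],[[0,0,0],[1.00,0.33,0.10],0],[[0,0,0],[1.00,0.32,-0.09],0],[[0,0,0],[0.96,0.31,-0.27],0],[[0,0,0],[0.90,0.29,-0.44],0],[[0,0,0],[0.80,0.26,-0.60],0],[[0,0,0],[0.69,0.22,-0.73],0],[[0,0,0],[0.55,0.18,-0.85],0],[[0,0,0],[0.40,0.13,-0.93],0],[[0,0,0],[0.23,0.08,-0.99],0]
[ 522.6 -174.1  112. ]
```

Call:
{"op": "play_rows", "data": {
  "targets": [
    [[0,0,0],[2.08,0.5,0.31],0],
    [[0,0,0],[0.98,0.32,0.29],0],
    [[0,0,0],[1.0,0.33,0.1],0],
    [[0,0,0],[1.0,0.32,-0.09],0],
    [[0,0,0],[0.96,0.31,-0.27],0],
    [[0,0,0],[0.9,0.29,-0.44],0],
    [[0,0,0],[0.8,0.26,-0.6],0],
    [[0,0,0],[0.69,0.22,-0.73],0],
    [[0,0,0],[0.55,0.18,-0.85],0],
    [[0,0,0],[0.4,0.13,-0.93],0],
    [[0,0,0],[0.23,0.08,-0.99],0],
    [[0,0,0],[0,0,0],0]
  ]
}}

```text
time: 35.8
eef_pos: [0.5237, -0.1746, 0.1127]
tcp_rot: [0.0, 0.257, 0.966, 0.0]
contact_force: [0.2, 0.1, 1.4]
width: -0.0002
```

Call:
{"op": "play_rows", "data": {
  "targets": [
    [[0,0,0],[0,0,-0.15],0],
    [[0,0,0],[0,0,-0.15],0],
    [[0,0,0],[0,0,0],0]
  ]
}}

```text
time: 36.17
eef_pos: [0.5241, -0.175, 0.1114]
tcp_rot: [0.001, 0.257, 0.966, -0.0]
contact_force: [-0.4, -0.1, 12.6]
width: -0.0
```

Call:
{"op": "play_rows", "data": {
  "targets": [
    [[0,0,0],[0,0,4],0],
    [[0,0,0],[0,0,6],0],
    [[0,0,0],[0,-6,4],4],
    [[0,0,0],[0,-6,0],4],
    [[0,0,0],[0,-6,0],4],
    [[0,0,0],[0,-4,0],4],
    [[0,0,0],[0,0,0],4]
  ]
}}

```text
time: 37.05
eef_pos: [0.5226, -0.389, 0.244]
tcp_rot: [-0.0, 0.259, 0.966, 0.0]
contact_force: [0.7, 1.6, -0.5]
width: 0.04
```

```bash
python3 jm.py t15; python3 - <<'E'
from m import *
p,d=snap('side','s15');W=world('side',d)
print('side crank');rect(W,(.42,.62,-.28,-.08),.092,.2)
W2=world('top',np.load('pics/t15.npy'))
print('top crank');rect(W2,(.42,.62,-.28,-.08),.092,.2)
for n,w in(('s',W),('t',W2)):
    m=(w[...,0]>.42)&(w[...,0]<.62)&(w[...,1]>-.26)&(w[...,1]<-.1)&(w[...,2]>.09)&(w[...,2]<.2); P=w[m]*1000
    u=(P[:,:2]-[522.6,-174.1])@[np.cos(np.radians(-162)),np.sin(np.radians(-162))]
    for a in range(-40,75,12):
        s=(u>=a)&(u<a+12)
        if s.any(): print(n,a,np.percentile(P[s,2],[50,90]).round())
print('dial');rect(W2,(.44,.58,-.5,-.34),.080,.1)
cv2.imwrite('pics/s15c.png',cv2.resize(cv2.imread('pics/s15.png')[180:420,230:450],None,fx=2.5,fy=2.5))
E
```

```text
time 37.05
eef_pos [ 0.5226 -0.389   0.244 ]
tcp_rot [-4.000e-04  2.587e-01  9.660e-01  2.000e-04]
contact_force [ 0.717   1.6071 -0.4766]
width 0.04
q [-7.4120e-01  5.1840e-01  1.4732e+00 -1.0000e-04  1.1508e+00 -1.7887e+00]
pics/t11.npy 24 carr back/front/face back [-40.  -22.1 -15.8] [0.9 1.  1.1]
pics/t15.npy 7 carr back/front/face back [-35.8 -18.  -14.8] [1.2 0.3 0.2]
px [296. 226.] n 116 ctr 575.7 73.4 size 49 x 21 long axis ang 0.3 z 77.4
px [283. 229.] n 114 ctr 565.8 112.2 size 50 x 22 long axis ang -4.8 z 77.4
px [308. 232.] n 119 ctr 558.3 36.3 size 50 x 22 long axis ang -4.2 z 77.5
side crank
px [341. 283.] n 325 ctr 505.9 -178.5 size 97 x 22 long axis ang 18.2 z 110.3
top crank
px [381. 248.] n 226 ctr 507.5 -179.8 size 97 x 22 long axis ang 18.2 z 109.2
s -40 [112. 113.]
s -28 [112. 115.]
s -16 [113. 116.]
s -4 [113. 116.]
s 8 [112. 115.]
s 20 [111. 115.]
s 32 [110. 114.]
s 44 [107. 110.]
s 56 [102. 110.]
t -40 [109. 112.]
t -28 [109. 114.]
t -16 [112. 115.]
t -4 [110. 116.]
t 8 [110. 113.]
t 20 [111. 114.]
t 32 [110. 114.]
t 44 [106. 110.]
t 56 [106. 108.]
dial
```

View pics/s15c.png

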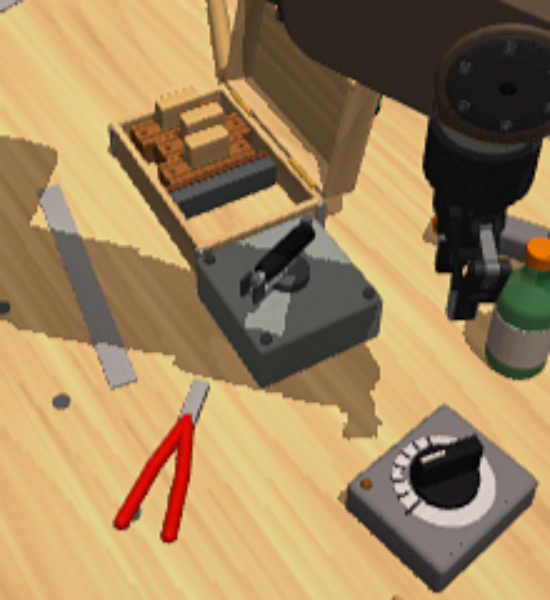

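Call:
{"op": "play_rows", "data": {
  "targets": [
    [[0,0,8.7],[-0.6,-1.8,0],4],
    [[0,0,8.8],[-0.6,-1.8,0],4],
    [[0,0,0],[0,0,0],4]
  ]
}}

```text
time: 37.52
eef_pos: [0.5113, -0.422, 0.245]
tcp_rot: [-0.0, 0.108, 0.994, 0.0]
contact_force: [-0.2, 0.4, 0.7]
width: 0.0397
```

```bash
python3 - <<'E'
from m import *
st(); p,d=snap('side','s16');W=world('side',d)
rect(W,(.44,.58,-.5,-.34),.084,.1);rect(W,(.42,.6,-.52,-.32),.034,.047)
E
```

```text
time 37.525
eef_pos [ 0.5113 -0.422   0.245 ]
tcp_rot [-0.000e+00  1.077e-01  9.942e-01  1.000e-04]
contact_force [-0.2004  0.3686  0.6668]
width 0.0397
q [-7.8960e-01  5.3450e-01  1.4410e+00  2.0000e-04  1.1663e+00 -2.1447e+00]
px [409. 361.] n 213 ctr 510.3 -424.8 size 57 x 17 long axis ang -12.0 z 90.4
px [406. 377.] n 2002 ctr 510.5 -424.7 size 132 x 111 long axis ang 8.1 z 43.8
```

Call:
{"op": "play_rows", "data": {
  "targets": [
    [[0,0,0],[-0.08,-0.28,-5],4],
    [[0,0,0],[0,0,-5],4],
    [[0,0,0],[0,0,-5],4],
    [[0,0,0],[0,0,-2.2],4],
    [[0,0,0],[0,0,-1.1],4],
    [[0,0,0],[0,0,0],4],
    [[0,0,0],[0,0,0],1],
    [[0,0,0],[0,0,0],1],
    [[0,0,0],[0,0,0],1],
    [[0,0,0],[0,0,0],1]
  ]
}}

```text
time: 38.83
eef_pos: [0.5114, -0.4244, 0.0636]
tcp_rot: [0.001, 0.107, 0.994, 0.0]
contact_force: [1.7, 8.2, 5.7]
width: 0.0147
```

Rotate clockwise 60° in 8 rows.

Call:
{"op": "play_rows", "data": {
  "targets": [
    [[0,0,-7.5],[0,0,0],1],
    [[0,0,-7.5],[0,0,0],1],
    [[0,0,-7.5],[0,0,0],1],
    [[0,0,-7.5],[0,0,0],1],
    [[0,0,-7.5],[0,0,0],1],
    [[0,0,-7.5],[0,0,0],1],
    [[0,0,-7.5],[0,0,0],1],
    [[0,0,-7.5],[0,0,0],1],
    [[0,0,0],[0,0,0],1],
    [[0,0,0],[0,0,0],1]
  ]
}}

```text
time: 40.08
eef_pos: [0.5112, -0.4244, 0.0636]
tcp_rot: [0.0, 0.59, 0.807, 0.001]
contact_force: [1.7, 7.6, 6.4]
width: 0.0152
```

Call:
{"op": "play_rows", "data": {
  "targets": [
    [[0,0,0],[0,0,0],4],
    [[0,0,0],[0,0,0],4],
    [[0,0,0],[0,0,3],4],
    [[0,0,0],[0,0,6],4],
    [[0,0,0],[-3,0,6],4],
    [[0,0,0],[-5,0,3],4],
    [[0,0,0],[-3,-3,0],4],
    [[0,0,0],[0,0,0],4]
  ]
}}

```text
time: 41.08
eef_pos: [0.4008, -0.457, 0.2387]
tcp_rot: [0.001, 0.591, 0.806, -0.0]
contact_force: [0.7, -0.3, 0.2]
width: 0.04
```

```bash
cat > fin.py <<'E'
from m import *
import sys
f=sys.argv[1]
st(); ex=np.array([.9971,-.0767]);ey=np.array([.0767,.9971])
p,d=snap('top',f);W=world('top',d); p,d=snap('side',f+'s');V=world('side',d)
for n,w in(('top',W),('side',V)):
    print(n,'dial');rect(w,(.44,.58,-.5,-.34),.082,.1); print('crank');rect(w,(.42,.62,-.28,-.08),.092,.2)
    for z in((.062,.09),(.033,.055)):
        U=np.stack([w[...,:2]@ex*1000-554.5,w[...,:2]@ey*1000-66.2],-1)
        m=(abs(U[...,0])<66)&(U[...,1]>-4)&(U[...,1]<106)&(w[...,2]>z[0])&(w[...,2]<z[1])
        nn,l,s,c=cv2.connectedComponentsWithStats(m.astype(np.uint8))
        for i in range(1,nn):
            if s[i,4]<60: continue
            P=U[l==i]; ev,ve=np.linalg.eigh(np.cov(P.T));a=ve[:,1]
            print(z[0],s[i,4],'uv',P.mean(0).round(1),'rel ang',np.degrees(np.arctan2(a[1],a[0])).round(1))
print('lid');rect(W,(.6,.85,-.12,.2),.19,.26)
E
python3 fin.py t17; python3 - <<'E'
import cv2,numpy as np
a=cv2.imread('pics/t17.png')[200:300,255:355];b=cv2.imread('pics/t17s.png')[310:410,360:460]
f=lambda i:cv2.resize(i,(400,400),interpolation=cv2.INTER_CUBIC)
cv2.imwrite('pics/t17c.png',np.hstack([f(a),f(b)]))
E
```

```text
time 41.075
eef_pos [ 0.4008 -0.457   0.2387]
tcp_rot [ 7.000e-04  5.913e-01  8.065e-01 -4.000e-04]
contact_force [ 0.6887 -0.275   0.2413]
width 0.04
q [-9.5930e-01  4.5880e-01  1.5946e+00 -3.0000e-04  1.0866e+00 -1.2647e+00]
top dial
px [463. 249.] n 103 ctr 510.6 -425.6 size 57 x 16 long axis ang -71.8 z 88.6
crank
px [381. 248.] n 227 ctr 507.6 -179.7 size 97 x 23 long axis ang 19.8 z 109.7
0.062 124 uv [12.5 50.7] rel ang -178.7
0.062 126 uv [-0.7 88.2] rel ang -179.0
0.062 124 uv [-1.1 13. ] rel ang 178.8
0.033 868 uv [ 0.9 50.1] rel ang 179.2
side dial
px [409. 361.] n 234 ctr 511.3 -425.0 size 57 x 19 long axis ang -73.0 z 90.0
crank
px [337. 287.] n 215 ctr 493.4 -183.1 size 70 x 20 long axis ang 17.1 z 109.1
0.033 198 uv [-44.4  51.2] rel ang 88.6
lid
px [316. 181.] n 1324 ctr 683.6 13.9 size 232 x 50 long axis ang 85.4 z 198.2
```

View pics/t17c.png

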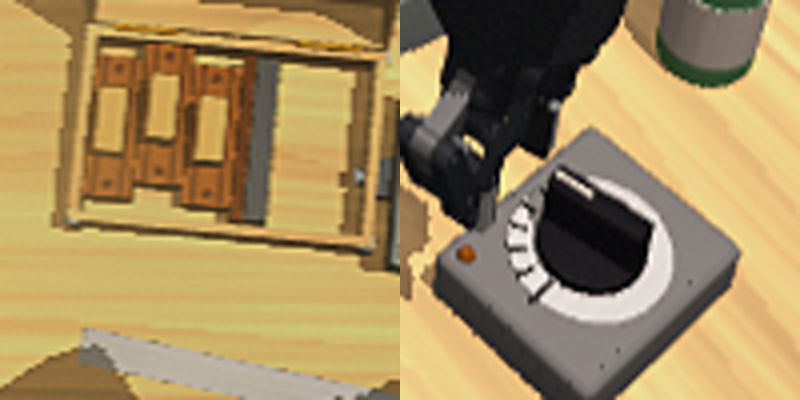

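```bash
python3 -c "
from h import *
print(manip.job_done())"
```

```text
the job is handed in; nothing more can be done
None
```

I finished the job and handed it in at about 41 s; no verdict was reported. I opened the lid onto its stop and stood the three plane bodies I found on the bench in the case. I then unfolded the handle, cranked about 2.4 turns clockwise, folded the handle flat, and turned the timer knob from click 1 to click 4.

**What the last checks showed:**
- **Lid:** open and leaning back past upright.
- **Planes:** all three upright, within about 1.5° of square and at most 13 mm off the mid-line. The middle one had shifted in the case right after I placed it, either knocked or dragged by the gripper. It was still within limits, so I left it, and the clamp squared it up.
- **Knob:** about 80° past the zero mark, which is click 4.
- **Handle:** level, and the gripper is clear of everything.

**Where readings disagreed:**
- **Jaw squeeze:** the depth gap gives about 4.3 mm, carriage travel about 5.8 mm and crank angle about 6.5 mm. All are above the 3.5 mm needed and below 8 mm.
- **Middle plane's angle:** a coarse rectangle fit showed it nearly 5° off square. The finer fit gave about 1°, and I trusted that one.
- **First handle grip:** it sat off-centre, with a side force of up to about 35 N on the tool, so I let go and regripped after a third of a turn.

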